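# Inspect a brass flange under a hand loupe

### The job

Set the brass flange upright and centred on top of the narrow pedestal of the inspection stand and let go of it. Then pick up the loupe by its handle and finish while holding it still and level in the air, the lens centred over the flange with its rim at the height of the red pointer; keep holding it there, do not put it down. The loupe must not touch the flange or the stand, and the red pointer and everything else on the bench stay where they are.

Things in the scene. Friction and masses are not known exactly. Their poses are not given: they have to be found in the camera images.
- brass_flange: the part: a brass-coloured turned flange standing on its disc; disc 48 diameter and 8 thick, above it a hub 26 diameter up to 34 above the underside. Hub is the place to grip, from above. Loose, about 200 g. Origin: centre of its underside; z up along the hub
- stand: inspection stand, fixed: grey base plate 200 x 90 x 12 (from -55 to +145 along x); dark steel pedestal, 32 diameter, flat top 60 above the bench, at the origin; steel gauge post 14 diameter, 232 tall, at 110 along +x. Its x axis points from pedestal to post. Origin: on the bench, on the pedestal's axis
- pedestal_top (a point): centre of the pedestal's flat top, where the flange belongs (32 diameter, 60 above the bench); x as the stand's
- focus_mark (a point): inner end of the red pointer, mid-thickness: a level red tongue 14 wide, 6 thick, ending 70 from the pedestal's axis. It points from a red collar (28 diameter, 20 tall) that sits 140 to 190 above the bench on the gauge post, different each time. Its height is the focal height. The collar is held by friction (about 4 N): do not move it
- loupe: hand loupe lying flat: black bar handle 20 wide, 20 tall, from 58 behind to 42 ahead of the origin, orange end; a steel neck; round steel rim 72 outer diameter, 16 tall, centre 80 ahead of the origin. Loose, about 130 g. Origin: underside of the handle, a good grip point, 28 behind the balance point; x points to the lens, z up (vertical when level)
- lens_center (a point): centre of the lens, 80 along x and 8 up z from the loupe's origin, at mid-height of the rim
- steel_flange: same shape and size as the brass flange but bright silver steel; a bystander. Origin: centre of its underside
- coupling: plain dark steel pipe coupling standing upright, 34 diameter, 50 tall; a bystander. Origin: centre of its underside
- tape_roll: yellow roll of tape lying flat, 100 outer diameter, 76 hole, 40 tall; a bystander. Origin: centre of its underside
- bottle: white bottle with blue label and cap, 60 diameter, 170 tall; a bystander. Origin: centre of its underside
- wrench: steel open wrench lying flat, about 180 long along its x; a bystander
- screwdriver: screwdriver lying flat, about 200 long along its x, handle to -x; a bystander
Not all that is in view belongs to the job. Of the things that look like the loupe, the smaller one is meant.

How it is judged:
By the outcome, as a careful person would: the job done as asked, in the order asked, and still so for the second after the job is handed in, while the arm keeps its last pose, push and grip.
It also fails if it takes over 72 s, if anything falls off the work surface, if the arm or the gripper's body presses on something with over 40 N, if the wrist force passes 120 N, or if a joint passes its speed limit or range.

### The arm

A 6-joint arm with a two-finger parallel gripper is mounted at the origin on the work surface. World frame = base frame: x ahead of the robot, y to its left, z up, the work surface at z = 0. Lengths are in m, angles in degrees, forces in N, time in s.
With the tool pointing down it reaches from about 0.4 to 0.825 m from the base axis. Payload 7 kg.
Tool frame: the origin (TCP) lies on the centre line of the jaws, within the pads' length; the fingertips stand 14 mm ahead of it and the grasp point (between the pads) lies 5 mm behind it; z points along the fingers, y is the line along which they close (so a half turn about z gives the same grasp; the last joint's range is limited). The gripper opens to 85 mm and grips with 20 to 120 N. Pads are 22 mm wide; open, the fingers measure 114 mm over their backs; the gripper's body (76 mm by 85 mm) begins 54 mm behind the grasp point. The pads swing forward as they close: fully open they stand 13 mm farther back than shut.
Start: joints at [84.402, 20.546, 0.682, 0, -70.136, -16.507], TCP at [0.254, 0.625, 0.212] pointing down, gripper open.
Joint ranges: [-176.03, 176.03], [-82.01, 121.73], [-58.28, 71.71], [-173.87, 95.51], [-174.79, -0.11], [-173.66, 173.66]. Speed limits (degrees/s): [136.94, 136.94, 172.46, 180, 180, 180].

### API

Orientations are given as [roll, pitch, yaw] about the fixed x, y, z axes, in that order (R = Rz(yaw) Ry(pitch) Rx(roll)).
In Python, from rig import ctrl gives the robot as it stands.
- The arm moves only by the tool move_arm, never from a script. Its argument "rows" is a list of rows, each an object with "offset": the shift along the world's x, y, z in parts of the range, where 1.0 means 0.75 m, a list of three; "delta_rot": the turn, a rotation vector about the world's x, y, z in parts of the range, where 1.0 means 90 degrees, a list of three; "fingers": the finger opening in m, from 0 to 0.0854. In form: [{"offset": [dx, dy, dz], "delta_rot": [wx, wy, wz], "fingers": fingers}, ...]. A call has 1 to 12 rows; each row is the pose to reach, as a shift and turn from the pose commanded when the call began; what a row does not reach only later rows make up. A row lasts 1/8 s, in which the tool goes at most 62.5 mm and 10.7 degrees, less where a joint would pass 70% of its speed; a pose out of reach is approached as far as the arm can. A call with a gripper value outside its range is refused whole. The fingers move at their own pace and stop on an object; the grip force is fixed at half the most. Time passes only in rows, so rows that repeat a pose let the fingers close. It gives the time, the measured TCP pose, the force, the opening and the grip force at its end, in the units of the state.
- ctrl.read_state(): the state, without advancing time (a new reading comes with each control period).
- ctrl.read_camera(name): name is "side" or "top"; returns a dict with "color" (384x512x3 uint8, red, green, blue), "intrinsics" (3x3 intrinsics, pixels), "rvec" (rotation vector, rad) and "tvec" (3), from world to camera coordinates, as OpenCV has them. Camera axes: x right, y down, z forward; pixel columns grow to the right and rows downward; lengths in m; the calibration is good to about 2 mm. A picture is of the moment at which its call begins. There is no depth.
- ctrl.finish_job(): hands the job in; it is judged then, once.
The state is a dict: "time": time; "joints": joint angles; "joint_vel": joint speeds; "effort": joint torques, N m; "eef_pos": TCP position; "tcp_rot": TCP orientation; "wrist_force": force on the tool from outside, world axes, zero at the start; "torque": the same for the moment, N m; "grip_width": finger opening in m; "grip_force": force on a finger pad.
Only numpy, scipy, OpenCV 4.12 (cv2) and the standard library are available. Lean on these libraries where they do the work, as an engineer would, in place of code of your own. Each camera call takes 0.05 s, during which the arm holds its last target. There are 200 camera calls.

## Working session

There is one attempt and no reset: what is moved stays moved. The work goes in short steps, Python scripts to look and compute and a tool call to move; the robot and the scene stay as the last step left them, time stands still between calls to the robot, and variables do not carry over. Pictures are saved under pics/ and viewed, at most 10 in all, crops included, and the job is handed in when it is done.

Besides the shell and the picture viewer there is one more tool, called after "Emit:" as a command line: name --argument value ..., lists and objects as JSON in quotes. move_arm: Moves the arm, as the interface text tells. Its arguments: {"type":"object","properties":{"rows":{"type":"array","items":{"type":"object","properties":{"offset":{"type":"array","items":{"type":"number"}},"delta_rot":{"type":"array","items":{"type":"number"}},"fingers":{"type":"number"}}}}},"required":["rows"]}

```bash
mkdir -p pics
python3 - <<'E'
from rig import ctrl
import cv2,numpy as np,pickle
d={}
for n in("side","top"):
    c=ctrl.read_camera(n); d[n]=c
    cv2.imwrite(f"pics/{n}0.png",cv2.resize(c["color"][:,:,::-1],(800,600),interpolation=cv2.INTER_CUBIC))
    R=cv2.Rodrigues(np.array(c["rvec"]))[0]; print(n,c["intrinsics"],-R.T@np.array(c["tvec"]).ravel(),R[2])
pickle.dump(d,open("c0.pkl","wb")); print(ctrl.read_state())
E
```

```text
side [[441.5441677    0.         258.33003361]
 [  0.         441.5441677  189.12095438]
 [  0.           0.           1.        ]] [ 0.0636937  -0.97749558  0.7155528 ] [ 0.37880559  0.79466626 -0.47435416]
top [[485.79288918   0.         249.40454669]
 [  0.         485.79288918 195.9430313 ]
 [  0.           0.           1.        ]] [0.44655911 0.00268447 1.46208702] [ 0.06357868  0.02232505 -0.99772709]
{'time': 0.1, 'joints': array([ 8.44021288e+01,  2.05873856e+01,  6.38975330e-01, -1.50110992e-02,
       -7.01357654e+01, -1.65066042e+01]), 'joint_vel': array([ 0.05712766, -0.20348591,  0.12286997,  0.00544377, -0.02653349,
       -0.03133031]), 'effort': array([-1.96341040e-03, -5.84767556e+01,  2.94104952e+01,  6.95458531e+00,
       -3.21948290e-03,  1.02863919e-05]), 'eef_pos': array([0.25387519, 0.62494955, 0.21086499]), 'tcp_rot': array([ 1.79915284e+02, -1.03877663e-02, -2.21095788e+01]), 'wrist_force': array([-0.48420772, -1.02483683,  0.89430626]), 'torque': array([-0.01048995,  0.00684442,  0.01083923]), 'grip_force': 0.0, 'grip_width': 0.08583897042203364}
```

View pics/top0.png

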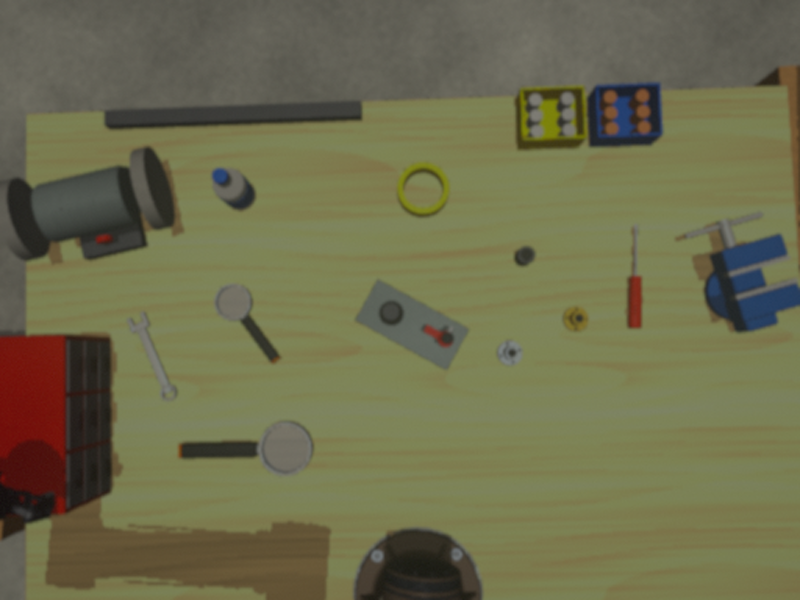

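View pics/side0.png

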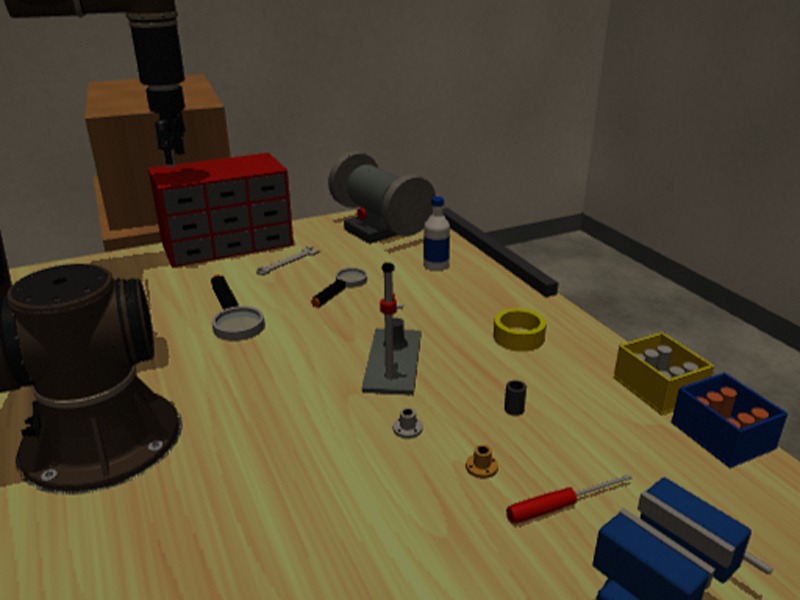

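The top view (800x600) shows these candidates:
- **Flanges:** brass at (575,319), silver at (510,352). The brass one is meant, by its colour.
- **Loupes:** small at lens (234,302) with handle end (277,360), large at lens (286,447). The smaller one, at (234,302), is meant.
- **Stand:** pedestal at (391,312), post at (446,336), with the red pointer between them.

In the side view, the brass flange is at (482,460), the small loupe at (340,285) and the red collar at (389,305). I'll confirm with one enlarged crop and measure from both views.

```bash
cat > h.py <<'E'
import cv2,numpy as np
def P(c):
    R=cv2.Rodrigues(np.array(c["rvec"],float))[0]; t=np.array(c["tvec"],float).ravel(); return np.array(c["intrinsics"]),R,t
def ray(c,uv):
    K,R,t=P(c); d=R.T@np.linalg.inv(K)@np.array([uv[0],uv[1],1.]); return -R.T@t,d/np.linalg.norm(d)
def plane(c,uv,z):
    o,d=ray(c,uv); return o+d*(z-o[2])/d[2]
def tri(c1,u1,c2,u2):
    o1,d1=ray(c1,u1);o2,d2=ray(c2,u2)
    s=np.linalg.lstsq(np.c_[d1,-d2],o2-o1,rcond=None)[0]; a=o1+s[0]*d1;b=o2+s[1]*d2
    return (a+b)/2,np.linalg.norm(a-b)
def proj(c,X):
    K,R,t=P(c); p=K@(R@np.array(X)+t); return p[:2]/p[2]
def blobs(c,box,f,amin=8):
    x0,y0,x1,y1=box; im=c["color"][y0:y1,x0:x1]; hsv=cv2.cvtColor(im,cv2.COLOR_RGB2HSV).astype(int)
    m=f(im.astype(int),hsv).astype(np.uint8); n,l,s,ce=cv2.connectedComponentsWithStats(m)
    return sorted([(int(s[i,4]),ce[i]+[x0,y0],s[i,:4]+[x0,y0,0,0],np.argwhere(l==i)[:,::-1]+[x0,y0]) for i in range(1,n) if s[i,4]>=amin],key=lambda b:-b[0])
E
python3 - <<'E'
import pickle,cv2,numpy as np
from h import *
d=pickle.load(open("c0.pkl","rb")); T,S=d["top"],d["side"]
def crop(c,x0,y0,w,h,W=400,H=300):
    im=np.clip(c["color"][y0:y0+h,x0:x0+w,::-1].astype(float)*1.8,0,255).astype(np.uint8)
    return cv2.resize(im,(W,H),interpolation=cv2.INTER_CUBIC)
a=np.hstack([crop(T,104,170,104,78),crop(T,220,170,168,70,400,300)])
b=np.hstack([crop(S,190,160,100,100),crop(S,240,250,90,66)])
cv2.imwrite("pics/crop1.png",np.vstack([a,b]))
for n,c,bx in(("T",T,(355,190,385,215)),("S",S,(290,280,325,310))):
    for b in blobs(c,bx,lambda i,h:(h[...,1]>130)&(h[...,0]<25))[:2]: print(n,"brass",b[:3])
for n,c,bx in(("T",T,(260,195,300,230)),("S",S,(235,180,270,205))):
    for b in blobs(c,bx,lambda i,h:(i[...,0]>1.8*i[...,1])&(i[...,0]>50))[:2]: print(n,"red",b[:3])
for n,c,bx in(("T",T,(165,215,185,240)),("S",S,(195,183,212,200))):
    for b in blobs(c,bx,lambda i,h:(i[...,0]>1.5*i[...,1])&(i[...,0]>45))[:2]: print(n,"orange",b[:3])
E
```

```text
T brass (25, array([366.2 , 202.44]), array([364, 199,   6,   9]))
T brass (8, array([372.375, 201.   ]), array([371, 200,   4,   4]))
S brass (481, array([309.97089397, 294.54885655]), array([296, 280,  29,  30]))
S brass (37, array([293.75675676, 302.86486486]), array([290, 295,  10,  15]))
T red (59, array([278.44067797, 213.91525424]), array([272, 209,  15,  12]))
S red (62, array([248.33870968, 194.46774194]), array([243, 188,  11,  14]))
S orange (28, array([201.53571429, 193.        ]), array([199, 190,   6,   7]))
```

View pics/crop1.png

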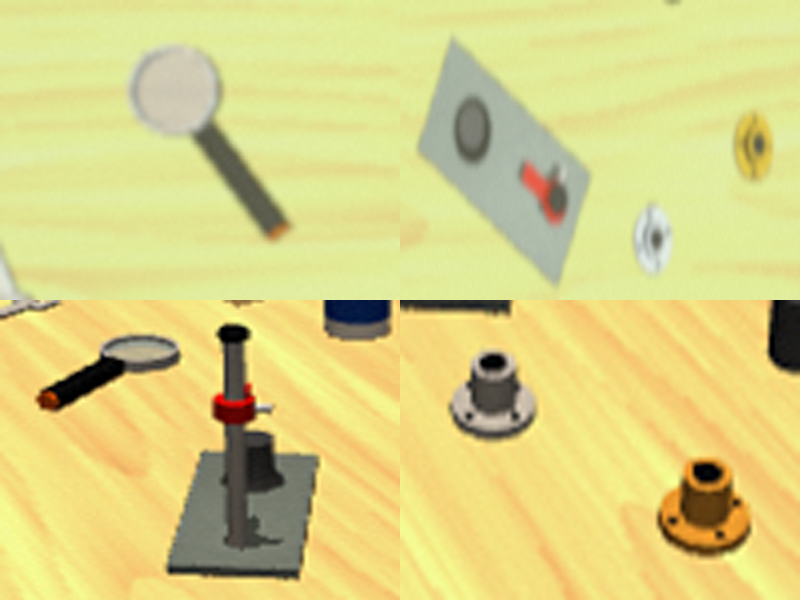

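The crop confirms three things:
- **Loupe:** the small one has its rim at crop (175,90) and its orange end at (278,230).
- **Flange:** the brass one is at crop (754,147) and (705,505), clearly orange next to the silver one.
- **Stand:** the pedestal is at (472,128), and the red tongue points to it from the collar.

Next I'll measure them.

Run:
```python
import pickle,cv2,numpy as np
from h import *
np.set_printoptions(precision=4,suppress=True)
d=pickle.load(open("c0.pkl","rb")); T,S=d["top"],d["side"]
dark=lambda v:(lambda i,h:h[...,2]<v)
def med(c,box): return np.median(cv2.cvtColor(c["color"][box[1]:box[3],box[0]:box[2]],cv2.COLOR_RGB2HSV).reshape(-1,3),0)
print("wood",med(T,(300,250,340,280)),"plate",med(T,(262,200,268,206)),"ped",med(T,(248,198,253,202)))
# bore of brass flange
tb=blobs(T,(362,196,378,212),dark(60),3)[0]; sb=blobs(S,(302,283,316,293),dark(30),5)[0]
print("bore",tb[:3],sb[:3],tri(T,tb[1],S,sb[1]))
# brass disc contour
tm=blobs(T,(355,190,385,218),lambda i,h:(abs(h[...,0]-med(T,(300,250,340,280))[0])>3)|(h[...,2]<100),20)
for b in tm[:2]: print("Tdisc",b[:3]); 
el=cv2.fitEllipse(cv2.convexHull(tm[0][3].astype(np.float32))); print(el,plane(T,el[0],.008))
sm=blobs(S,(285,275,335,312),lambda i,h:(h[...,1]>130)&(h[...,0]<17)|(h[...,2]<70),20)[0]; print("Sdisc",sm[:3])
# plate
pm=blobs(T,(220,170,305,242),lambda i,h:(h[...,1]<70),200)[0]; hull=cv2.convexHull(pm[3].astype(np.float32))
r=cv2.minAreaRect(hull); bx=cv2.boxPoints(r); Q=np.array([plane(T,p,.012) for p in bx])
print("plate",r,"\n",Q,[np.linalg.norm(Q[i]-Q[(i+1)%4]) for i in range(4)])
# pedestal
for b in blobs(T,(235,185,265,215),dark(80),50)[:1]:
    e=cv2.fitEllipse(cv2.convexHull(b[3].astype(np.float32))); print("ped",b[:3],e,plane(T,e[0],.06))
# loupe
lm=blobs(T,(125,170,190,240),lambda i,h:(h[...,1]<85)|(h[...,2]<70)|(h[...,0]<18),100)[0]; print("loupe",lm[:3])
c=np.argwhere(np.ones((1,1)))
for b in blobs(T,(130,170,175,215),lambda i,h:(h[...,1]<85)&(h[...,2]>75),100)[:1]:
    e=cv2.fitEllipse(cv2.convexHull(b[3].astype(np.float32))); print("rim",e,plane(T,e[0],.016))
for b in blobs(S,(205,165,240,190),lambda i,h:(h[...,1]<100)&(h[...,2]>60),50)[:1]:
    es=cv2.fitEllipse(cv2.convexHull(b[3].astype(np.float32))); print("Srim",es,plane(S,es[0],.012)); print(tri(T,e[0],S,es[0]))
hb=blobs(T,(145,195,185,240),dark(75),60)[0]; rr=cv2.minAreaRect(hb[3].astype(np.float32)); print("handle",hb[:3],rr,[plane(T,p,.02) for p in cv2.boxPoints(rr)])
# zoomed local value dumps
g=cv2.cvtColor(S["color"],cv2.COLOR_RGB2HSV); print(S["color"][184:206,240:260,0]); print(S["color"][196:226,250:264,1])
```

```text
wood [ 34.  81. 132.] plate [ 53.  23. 102.] ped [35. 22. 70.]
bore (5, array([370.2, 203.4]), array([369, 203,   3,   2])) (21, array([308.381 , 287.4286]), array([306, 286,   6,   4])) (array([ 0.5049, -0.3178,  0.0357]), np.float64(0.0001314706070145181))
Tdisc (248, array([368.0968, 203.5605]), array([360, 195,  18,  18]))
Tdisc (26, array([361.6538, 190.3462]), array([355, 190,  17,   2]))
((368.15985107421875, 203.57337951660156), (17.260345458984375, 18.01828384399414), 133.69227600097656) [ 0.5056 -0.3179  0.008 ]
Sdisc (93, array([308.2688, 295.1505]), array([302, 290,  14,  13]))
plate ((263.3429870605469, 207.28994750976562), (67.339111328125, 30.59203338623047), 28.442928314208984) 
 [[ 0.5148  0.1046  0.012 ]
 [ 0.5942  0.0587  0.012 ]
 [ 0.4928 -0.115   0.012 ]
 [ 0.4142 -0.069   0.012 ]] [np.float64(0.09171345546815698), np.float64(0.2011985800067108), np.float64(0.09106411591442168), np.float64(0.2006445798558688)]
ped (193, array([250., 200.]), array([243, 193,  15,  15])) ((250.0, 200.0), (15.432149887084961, 15.432149887084961), 0.0) [0.5241 0.0327 0.06  ]
loupe (1
[... 3634 characters left out ...]
6  15  17  16  15  14  13  33  69  65  64  65  67]
 [ 37  25  16  16  17  15  14  11  30  70  68  66  64  66]
 [ 39  26  14  19  18  16  15  14  22  62  69  67  67  67]
 [ 38  26  18  16  18  18  17  15  14  37  61  68  68  67]
 [ 37  27  15  20  20  17  16  16  15  18  39  69  68  69]
 [ 38  28  18  19  18  18  18  19  18  18  26  65  69  67]
 [ 38  28  19  20  22  22  20  20  20  18  25  56  69  68]
 [ 39  29  22  23  24  22  20  21  22  22  33  62  68  68]
 [ 38  31  23  24  23  22  21  24  35  46  56  69  68  68]
 [ 37  30  31  29  30  32  32  48  59  70  67  68  69  69]
 [ 38  37  53  51  53  55  56  70  70  69  67  68  69  68]
 [ 38  47  72  70  70  70  70  69  69  68  68  68  68  69]]
```

Run:
```python
import pickle,cv2,numpy as np
from h import *
np.set_printoptions(precision=4,suppress=True)
d=pickle.load(open("c0.pkl","rb")); T,S=d["top"],d["side"]
fe=lambda b:cv2.fitEllipse(cv2.convexHull(b[3].astype(np.float32)))
for th in(50,58,65):
    b=blobs(T,(130,172,172,215),lambda i,h:(cv2.blur(h[...,1].astype(np.float32),(3,3))<th)&(h[...,2]>60),100)[0]
    e=fe(b);print("rim",th,b[0],e,plane(T,e[0],.016))
    bs=blobs(S,(213,165,240,190),lambda i,h:(h[...,1]<th+35)&(h[...,2]>50),50)[0]; es=fe(bs);print(" S",bs[0],es,plane(S,es[0],.01),tri(T,e[0],S,es[0]))
b=blobs(T,(168,225,182,236),lambda i,h:(h[...,0]<18)&(h[...,1]>80),3)[0]; print("orange T",b[:3],plane(T,b[1],.02),tri(T,b[1],S,(201.5,193)))
# pedestal: centre of top face in top view
for v in(62,58):
    b=blobs(T,(242,192,259,209),lambda i,h:(h[...,2]>=v)&(h[...,2]<85)&(h[...,1]<60),20)[0]; print("pedtop",b[:3],plane(T,b[1],.06))
print(T["color"][191:210,241:260,1])
print("ped tri",tri(T,(250.2,199.4),S,(252,205.5)),plane(S,(252,205.5),.06))
for X in([.5267,.0337,.06],[.5241,.0327,.06]): print(proj(T,X),proj(S,X))
u=np.array([-.504,-.864,0])
for o in([.5267,.0337,0],[.525,.033,0]):
  o=np.array(o)
  # collar centre in side: solve height at post axis
  for z in(.14,.16,.18): print(z,"post",proj(T,o+.11*u+[0,0,z]),proj(S,o+.11*u+[0,0,z]),"tip",proj(T,o+.07*u+[0,0,z]),proj(S,o+.07*u+[0,0,z]))
  print("post top",proj(T,o+.11*u+[0,0,.232]),proj(S,o+.11*u+[0,0,.232]))
im=T["color"].astype(int); print((im[...,0]-im[...,1])[206:224,268:292])
```

```text
rim 50 446 ((148.91339111328125, 193.26113891601562), (22.92929458618164, 24.653236389160156), 132.7081298828125) [0.556  0.3362 0.016 ]
 S 136 ((224.74502563476562, 175.56822204589844), (9.316323280334473, 19.815486907958984), 87.3238525390625) [0.5631 0.3487 0.01  ] (array([0.5569, 0.3355, 0.0173]), np.float64(0.002188353553431198))
rim 58 467 ((148.85800170898438, 193.2115936279297), (23.841524124145508, 24.905881881713867), 139.2722625732422) [0.5561 0.3364 0.016 ]
 S 139 ((224.6191864013672, 175.5271453857422), (9.339166641235352, 20.080406188964844), 88.28253173828125) [0.5628 0.3492 0.01  ] (array([0.5568, 0.3357, 0.0173]), np.float64(0.0016640429168859393))
rim 65 496 ((149.23504638671875, 193.7007293701172), (24.285430908203125, 27.21476173400879), 147.19247436523438) [0.5546 0.3352 0.016 ]
 S 147 ((224.56207275390625, 175.43714904785156), (9.54018497467041, 20.10448455810547), 88.67605590820312) [0.5629 0.35   0.01  ] (array([0.5556, 0.3342, 0.0186]), np.float64(0.002478371470915334))
orange T (8, array([175.375, 229.625]), array([174, 228,   4,   4])) [0.4449 0.2579 0.02  
[... 3291 characters left out ...]
 8  3  1  2 -1 -5 -6 -6]
 [-8 -7 -7 -7 -7 -4  1 10 23 43 61 67 65 58 41 18  1 -1  0 -1  0 -2 -5 -5]
 [-7 -7 -6 -7 -8 -7 -6 -4  1 15 34 50 59 55 37 11 -1 -2 -2 -1 -1 -3 -4 -7]
 [-7 -7 -8 -7 -6 -7 -8 -7 -5 -2  9 27 50 55 41 16  1 -1 -1  1  2  0 -3 -7]
 [-6 -7 -7 -6 -7 -6 -6 -7 -7 -7 -3 10 36 56 51 31 12  3  2  5 10  8 -1 -6]
 [-7 -7 -7 -7 -8 -7 -7 -7 -7 -7 -6 -1 20 50 60 52 37 26 23 23 23 13  1 -6]
 [-6 -7 -6 -6 -6 -7 -7 -7 -7 -7 -7 -5  5 30 51 61 55 50 45 39 26 11 -3 -6]
 [-6 -6 -7 -6 -6 -6 -7 -7 -7 -8 -7 -7 -3  8 27 42 49 49 42 29 14  0 -6 -7]
 [-7 -7 -7 -7 -6 -7 -7 -6 -7 -7 -7 -7 -7 -4  3 13 19 22 17  7  0 -5 -6 -7]
 [-6 -7 -6 -7 -6 -7 -7 -6 -6 -7 -8 -7 -7 -8 -6 -4  0  0 -1 -4 -6 -6 -6 -8]]
```

Measured points, each held against its expected value:

| Point | Position (m) | Check |
|---|---|---|
| Brass flange | (0.505, -0.318) | bore height 0.036, expected 0.034 |
| Pedestal | (0.526, 0.0335) | height about 0.062, expected 0.060 |
| Focal height | about 0.155 | within the 0.140–0.190 range |
| Small loupe rim | (0.5565, 0.336) | distance to the orange end agrees with the stated length |

The stand's yaw is about -120° and the small loupe's about 35°. Now I'll go above the brass flange.

The manual's scale: shifts go in shares of 0.75 m and turns go in shares of 90 degrees. Converting my numbers, -0.6 m is -0.8, -0.19 m is -0.2533, -8 degrees is -0.0889.

Emit:
move_arm --rows '[{"offset": [0.04, -0.0533, 0.04], "delta_rot": [0, 0, -0.0111], "fingers": 0.06}, {"offset": [0.0933, -0.12, 0.08], "delta_rot": [0, 0, -0.0222], "fingers": 0.06}, {"offset": [0.1467, -0.1867, 0.1133], "delta_rot": [0, 0, -0.0333], "fingers": 0.06}, {"offset": [0.2, -0.2533, 0.1333], "delta_rot": [0, 0, -0.0444], "fingers": 0.06}, {"offset": [0.24, -0.32, 0.1467], "delta_rot": [0, 0, -0.0556], "fingers": 0.06}, {"offset": [0.28, -0.3867, 0.16], "delta_rot": [0, 0, -0.0667], "fingers": 0.06}, {"offset": [0.32, -0.4533, 0.1733], "delta_rot": [0, 0, -0.0778], "fingers": 0.06}, {"offset": [0.3533, -0.52, 0.1733], "delta_rot": [0, 0, -0.0889], "fingers": 0.06}, {"offset": [0.38, -0.5933, 0.1733], "delta_rot": [0, 0, -0.0889], "fingers": 0.06}, {"offset": [0.4, -0.6667, 0.1733], "delta_rot": [0, 0, -0.0889], "fingers": 0.06}, {"offset": [0.4133, -0.7333, 0.1733], "delta_rot": [0, 0, -0.0889], "fingers": 0.06}, {"offset": [0.42, -0.8, 0.1733], "delta_rot": [0, 0, -0.0889], "fingers": 0.06}]'

```text
time: 1.6
eef_pos: [0.569, 0.0236, 0.3412]
tcp_rot: [180.0, 0.0, -30.1]
wrist_force: [-0.0, 0.8, -0.8]
grip_width: 0.0599
grip_force: 0.0
```

In the tool's units: -0.343 m is -0.4573, -0.064 m is -0.0853.

Emit:
move_arm --rows '[{"offset": [-0.0133, -0.0667, 0], "delta_rot": [0, 0, 0], "fingers": 0.06}, {"offset": [-0.0267, -0.1333, 0], "delta_rot": [0, 0, 0], "fingers": 0.06}, {"offset": [-0.04, -0.2, 0], "delta_rot": [0, 0, 0], "fingers": 0.06}, {"offset": [-0.0533, -0.2667, -0.0133], "delta_rot": [0, 0, 0], "fingers": 0.06}, {"offset": [-0.0667, -0.3333, -0.04], "delta_rot": [0, 0, 0], "fingers": 0.06}, {"offset": [-0.08, -0.4, -0.08], "delta_rot": [0, 0, 0], "fingers": 0.06}, {"offset": [-0.0853, -0.44, -0.1333], "delta_rot": [0, 0, 0], "fingers": 0.06}, {"offset": [-0.0853, -0.4573, -0.1867], "delta_rot": [0, 0, 0], "fingers": 0.06}, {"offset": [-0.0853, -0.4573, -0.2533], "delta_rot": [0, 0, 0], "fingers": 0.06}, {"offset": [-0.0853, -0.4573, -0.3067], "delta_rot": [0, 0, 0], "fingers": 0.06}, {"offset": [-0.0853, -0.4573, -0.3467], "delta_rot": [0, 0, 0], "fingers": 0.06}, {"offset": [-0.0853, -0.4573, -0.3467], "delta_rot": [0, 0, 0], "fingers": 0.06}]'

```text
time: 3.1
eef_pos: [0.503, -0.317, 0.0792]
tcp_rot: [179.9, 0.3, -30.1]
wrist_force: [0.4, 0.1, -0.7]
grip_width: 0.0601
grip_force: 0.0
```

Run:
```python
from rig import ctrl
import cv2,numpy as np
cs=[ctrl.read_camera(n)["color"] for n in("top","side")]
f=lambda im,x,y:cv2.resize(np.clip(im[y:y+75,x:x+75,::-1]*1.8,0,255).astype(np.uint8),(400,400),interpolation=cv2.INTER_CUBIC)
cv2.imwrite("pics/g1.png",np.hstack([f(cs[0],330,165),f(cs[1],272,245)]))
```

```text
(no output)
```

View pics/g1.png

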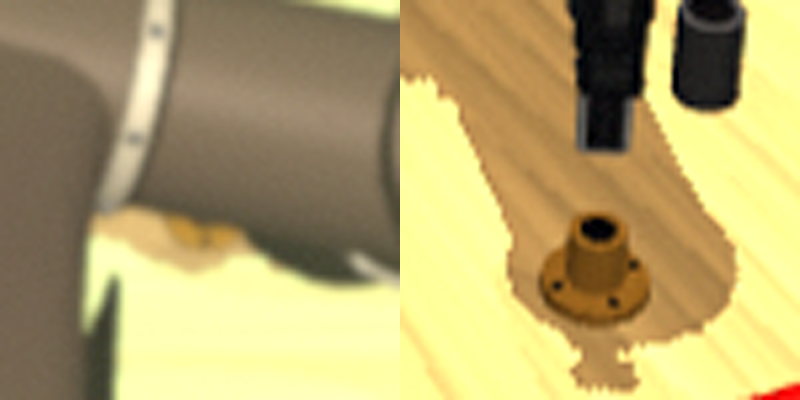

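The side view shows the jaws at crop (605,120), in line above the brass hub at (600,230). I'll descend and grip.

In the tool's units: -0.056 m is -0.0747, -0.04 m is -0.0533.

Emit:
move_arm --rows '[{"offset": [0.0013, 0, -0.0267], "delta_rot": [0, 0, 0], "fingers": 0.06}, {"offset": [0.0013, 0, -0.0533], "delta_rot": [0, 0, 0], "fingers": 0.06}, {"offset": [0.0013, 0, -0.0747], "delta_rot": [0, 0, 0], "fingers": 0.06}, {"offset": [0.0013, 0, -0.0747], "delta_rot": [0, 0, 0], "fingers": 0.06}, {"offset": [0.0013, 0, -0.0747], "delta_rot": [0, 0, 0], "fingers": 0.04}, {"offset": [0.0013, 0, -0.0747], "delta_rot": [0, 0, 0], "fingers": 0.03}, {"offset": [0.0013, 0, -0.0747], "delta_rot": [0, 0, 0], "fingers": 0.02}, {"offset": [0.0013, 0, -0.0747], "delta_rot": [0, 0, 0], "fingers": 0.01}, {"offset": [0.0013, 0, -0.0747], "delta_rot": [0, 0, 0], "fingers": 0.01}, {"offset": [0.0013, 0, -0.0747], "delta_rot": [0, 0, 0], "fingers": 0.01}]'

```text
time: 4.45
eef_pos: [0.506, -0.3177, 0.0257]
tcp_rot: [180.0, 0.0, -30.1]
wrist_force: [0.8, 0.3, -0.4]
grip_width: 0.0101
grip_force: 0.0
```

The jaws closed to 10 mm with no force, so the hub was missed. I'll look.

Run:
```python
from rig import ctrl
import cv2,numpy as np,pickle
c=ctrl.read_camera("side"); pickle.dump(c,open("c1.pkl","wb")); im=c["color"]
f=lambda im,x,y:cv2.resize(np.clip(im[y:y+75,x:x+75,::-1]*1.8,0,255).astype(np.uint8),(400,400),interpolation=cv2.INTER_CUBIC)
cv2.imwrite("pics/g2.png",f(im,272,245)); s=ctrl.read_state(); print(s["eef_pos"],s["grip_width"],s["grip_force"])
from h import proj
print(proj(c,s["eef_pos"]),proj(c,[.505,-.318,.034]))
```

```text
[ 0.50599517 -0.31764392  0.02567736] 0.010169474068926827 0.0
[308.51122855 290.60932256] [308.40840375 288.03703623]
```

View pics/g2.png

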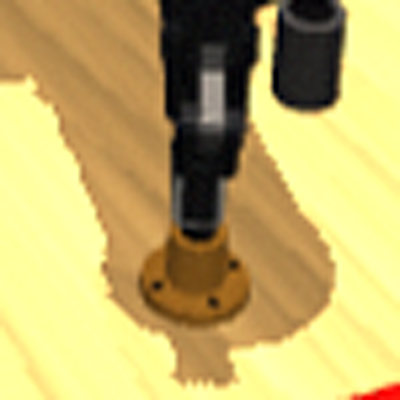

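The side crop shows the shut fingertips at (197,235), at the hub's top instead of 12 mm above the bench. The tips stand higher than the TCP reading implies, so I'll measure by how much.

Run:
```python
import pickle,numpy as np
from h import *
c=pickle.load(open("c1.pkl","rb")); print(c["color"][276:297,302:318].max(2))
q=np.array([.506,-.3177]); n=np.array([-.5,-.866])
for off in(0,.005,.012,.02):
  print(off,[proj(c,[*(q+off*n),z]).round(1).tolist() for z in(.012,.03,.04,.05)])
```

```text
[[106 100  23   3   6   9  11  13  12   9   8   9   6   9  49 107]
 [112 102  28  13   8  10   5   7  10   7   7   9   4  17  73 109]
 [114 104  34  35  19   5   8   8   7   7  13  36  40  70  98 111]
 [113 107  40  51  24   7   6  11   9   6  17  58  82 114 110 113]
 [114 108  46  50  21   7   8   9  11   5  19  60  84 111 108 111]
 [108 108  50  49  14   7  10   9   8  10  20  57  80 106 107 107]
 [100 104  51  49  14  11   8  11  10   8  23  58  82 100 106 107]
 [ 98  99  57  50  14   5  10   9   9  10  23  59  89  98 100 100]
 [100  95  57  49  15   6   9  11   8   9  24  60  90  97  95  95]
 [104  98  63  49  13   4   9   6   7   7  26  61  99 100  96  97]
 [110 102  70  52  25  25  22  18  15  19  36  68 103 100  97  96]
 [113 104  80  66  28  32  32  25  25  26  44  82  96 103 102  98]
 [117  99  84  84  13   2   7   9  10  13  46  93  93 106 102 100]
 [117  84  66  88  58  29   6   7   9  28  67  89  86 109 105 103]
 [110  65  51  78  87  71  51  55  54  67  90  77  78 109 106 104]
 [ 93  60  49  57  71  78  81  87  82  79  74  56  71 108 109 107]
 [ 83  60  52  56  60  61  64  73  66  63  61  58  65  97 108 107]
 [ 83  59  53  57  63  65  63  64  65  64  61  60  66  75  85 107]
 [ 85  52  54  59  61  64  63  65  67  63  61  61  64  28  47 100]
 [ 84  52  55  58  62  63  65  64  67  64  61  60  66  53  65  92]
 [ 86  57  55  60  63  64  65  65  65  63  59  60  74  93  90  91]]
0 [[308.2, 295.2], [308.6, 289.2], [308.9, 285.8], [309.1, 282.4]]
0.005 [[308.3, 296.6], [308.7, 290.6], [308.9, 287.3], [309.1, 283.9]]
0.012 [[308.3, 298.7], [308.7, 292.7], [309.0, 289.3], [309.2, 285.9]]
0.02 [[308.4, 301.2], [308.8, 295.1], [309.1, 291.7], [309.3, 288.3]]
```

The tip edge at row 287.5 puts the shut fingertips at about z = 0.042, roughly 16 mm above the TCP reading instead of 14 mm below it. I'll trust the image, open, and go down 24 mm, watching the force.

In the tool's units: -0.024 m is -0.032, -0.018 m is -0.024.

Emit:
move_arm --rows '[{"offset": [0, 0, 0.0053], "delta_rot": [0, 0, 0], "fingers": 0.05}, {"offset": [0, 0, 0.0053], "delta_rot": [0, 0, 0], "fingers": 0.06}, {"offset": [0, 0, 0.0053], "delta_rot": [0, 0, 0], "fingers": 0.06}, {"offset": [0, 0, -0.0053], "delta_rot": [0, 0, 0], "fingers": 0.06}, {"offset": [0, 0, -0.016], "delta_rot": [0, 0, 0], "fingers": 0.06}, {"offset": [0, 0, -0.024], "delta_rot": [0, 0, 0], "fingers": 0.06}, {"offset": [0, 0, -0.028], "delta_rot": [0, 0, 0], "fingers": 0.06}, {"offset": [0, 0, -0.032], "delta_rot": [0, 0, 0], "fingers": 0.06}, {"offset": [0, 0, -0.032], "delta_rot": [0, 0, 0], "fingers": 0.06}]'

```text
time: 5.62
eef_pos: [0.5059, -0.3176, 0.0015]
tcp_rot: [180.0, 0.0, -30.1]
wrist_force: [-0.3, 0.3, 0.1]
grip_width: 0.0603
grip_force: 0.0
```

Run:
```python
from rig import ctrl
import cv2,numpy as np
im=ctrl.read_camera("side")["color"]
f=lambda im,x,y:cv2.resize(np.clip(im[y:y+75,x:x+75,::-1]*1.8,0,255).astype(np.uint8),(400,400),interpolation=cv2.INTER_CUBIC)
cv2.imwrite("pics/g3.png",f(im,272,245))
```

```text
(no output)
```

View pics/g3.png

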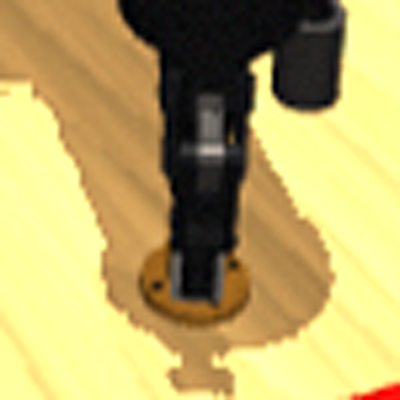

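The near finger now stands in front of the hub, with its tip at crop (197,298), above the disc. I'll close.

Emit:
move_arm --rows '[{"offset": [0, 0, 0], "delta_rot": [0, 0, 0], "fingers": 0.045}, {"offset": [0, 0, 0], "delta_rot": [0, 0, 0], "fingers": 0.03}, {"offset": [0, 0, 0], "delta_rot": [0, 0, 0], "fingers": 0.015}, {"offset": [0, 0, 0], "delta_rot": [0, 0, 0], "fingers": 0.01}, {"offset": [0, 0, 0], "delta_rot": [0, 0, 0], "fingers": 0.01}, {"offset": [0, 0, 0], "delta_rot": [0, 0, 0], "fingers": 0.01}]'

```text
time: 6.42
eef_pos: [0.5062, -0.3177, 0.0022]
tcp_rot: [-180.0, -0.0, -30.1]
wrist_force: [-1.0, 1.3, 5.5]
grip_width: 0.0233
grip_force: 58.7
```

It's gripped at 58.7 N. I'll lift high and carry it over the pedestal.

In the tool's units: 0.315 m is 0.42, 0.03 m is 0.04.

Emit:
move_arm --rows '[{"offset": [0, 0, 0.0267], "delta_rot": [0, 0, 0], "fingers": 0.01}, {"offset": [0, 0, 0.08], "delta_rot": [0, 0, 0], "fingers": 0.01}, {"offset": [0, 0, 0.1467], "delta_rot": [0, 0, 0], "fingers": 0.01}, {"offset": [0, 0, 0.2133], "delta_rot": [0, 0, 0], "fingers": 0.01}, {"offset": [0, 0, 0.28], "delta_rot": [0, 0, 0], "fingers": 0.01}, {"offset": [0, 0, 0.3467], "delta_rot": [0, 0, 0], "fingers": 0.01}, {"offset": [0, 0.0133, 0.4], "delta_rot": [0, 0, 0], "fingers": 0.01}, {"offset": [0.0067, 0.0533, 0.42], "delta_rot": [0, 0, 0], "fingers": 0.01}, {"offset": [0.02, 0.1067, 0.42], "delta_rot": [0, 0, 0], "fingers": 0.01}, {"offset": [0.04, 0.16, 0.42], "delta_rot": [0, 0, 0], "fingers": 0.01}, {"offset": [0.0533, 0.2133, 0.42], "delta_rot": [0, 0, 0], "fingers": 0.01}, {"offset": [0.0533, 0.2667, 0.42], "delta_rot": [0, 0, 0], "fingers": 0.01}]'

```text
time: 7.92
eef_pos: [0.5461, -0.1161, 0.3157]
tcp_rot: [180.0, 0.1, -30.1]
wrist_force: [0.1, -0.4, -1.6]
grip_width: 0.0231
grip_force: 59.1
```

In the tool's units: -0.215 m is -0.2867, -0.19 m is -0.2533.

Emit:
move_arm --rows '[{"offset": [0, 0.0533, 0], "delta_rot": [0, 0, 0], "fingers": 0.01}, {"offset": [-0.0067, 0.1067, 0], "delta_rot": [0, 0, 0], "fingers": 0.01}, {"offset": [-0.0133, 0.1467, 0], "delta_rot": [0, 0, 0], "fingers": 0.01}, {"offset": [-0.02, 0.18, 0], "delta_rot": [0, 0, 0], "fingers": 0.01}, {"offset": [-0.0253, 0.2027, 0], "delta_rot": [0, 0, 0], "fingers": 0.01}, {"offset": [-0.0253, 0.2027, 0], "delta_rot": [0, 0, 0], "fingers": 0.01}, {"offset": [-0.0253, 0.2027, -0.0667], "delta_rot": [0, 0, 0], "fingers": 0.01}, {"offset": [-0.0253, 0.2027, -0.1333], "delta_rot": [0, 0, 0], "fingers": 0.01}, {"offset": [-0.0253, 0.2027, -0.2], "delta_rot": [0, 0, 0], "fingers": 0.01}, {"offset": [-0.0253, 0.2027, -0.2533], "delta_rot": [0, 0, 0], "fingers": 0.01}, {"offset": [-0.0253, 0.2027, -0.2867], "delta_rot": [0, 0, 0], "fingers": 0.01}, {"offset": [-0.0253, 0.2027, -0.2867], "delta_rot": [0, 0, 0], "fingers": 0.01}]'

```text
time: 9.43
eef_pos: [0.5257, 0.0331, 0.0999]
tcp_rot: [179.8, 0.2, -30.2]
wrist_force: [0.7, 0.0, -0.9]
grip_width: 0.0235
grip_force: 59.1
```

Run:
```python
from rig import ctrl
import cv2,numpy as np,pickle
from h import *
np.set_printoptions(precision=4,suppress=True)
c=ctrl.read_camera("side"); t=ctrl.read_camera("top"); pickle.dump((c,t),open("c2.pkl","wb")); s=ctrl.read_state(); print(s["time"],s["eef_pos"],s["grip_width"],s["grip_force"])
f=lambda im,x,y:cv2.resize(np.clip(im[y:y+75,x:x+75,::-1]*1.8,0,255).astype(np.uint8),(400,400),interpolation=cv2.INTER_CUBIC)
cv2.imwrite("pics/g4.png",np.hstack([f(c["color"],215,150),f(t["color"],220,165)]))
for z in(.06,.104,.112): print(proj(c,[.526,.0335,z]))
```

```text
9.525 [0.5277 0.034  0.1024] 0.02313267968539975 59.12171423435211
[252.3018 206.2002]
[252.174  192.9996]
[252.1503 190.5527]
```

View pics/g4.png

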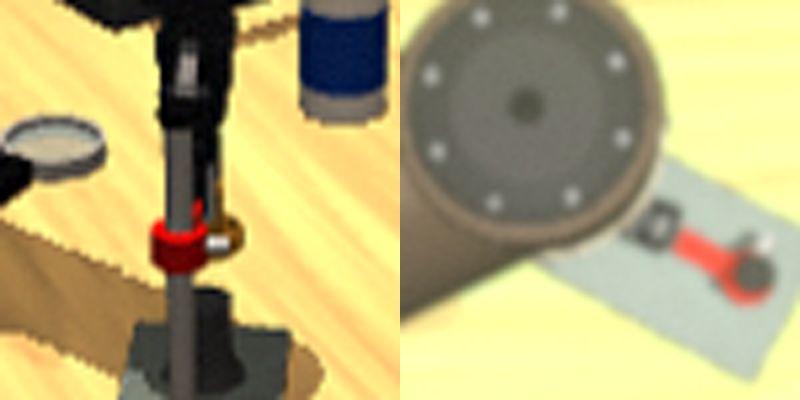

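The top crop shows the finger knuckle at (650,225), close to the pointer's tip at (675,240). The side crop shows the brass disc at (228,240), above the pedestal. I'll rise, turn the tool -90° so the knuckles lie across the stand's axis, then lower.

In the tool's units: 0.08 m is 0.1067, 0.05 m is 0.0667, -90 degrees is -1.

Emit:
move_arm --rows '[{"offset": [0, 0, 0.0667], "delta_rot": [0, 0, 0], "fingers": 0.01}, {"offset": [0, 0, 0.1067], "delta_rot": [0, 0, -0.1], "fingers": 0.01}, {"offset": [0, 0, 0.1067], "delta_rot": [0, 0, -0.2], "fingers": 0.01}, {"offset": [0, 0, 0.1067], "delta_rot": [0, 0, -0.3], "fingers": 0.01}, {"offset": [0, 0, 0.1067], "delta_rot": [0, 0, -0.4], "fingers": 0.01}, {"offset": [0, 0, 0.1067], "delta_rot": [0, 0, -0.5], "fingers": 0.01}, {"offset": [0, 0, 0.1067], "delta_rot": [0, 0, -0.6], "fingers": 0.01}, {"offset": [0, 0, 0.1067], "delta_rot": [0, 0, -0.7], "fingers": 0.01}, {"offset": [0, 0, 0.1067], "delta_rot": [0, 0, -0.8], "fingers": 0.01}, {"offset": [0, 0, 0.1067], "delta_rot": [0, 0, -0.9], "fingers": 0.01}, {"offset": [-0.0013, -0.0013, 0.1067], "delta_rot": [0, 0, -1], "fingers": 0.01}, {"offset": [-0.0013, -0.0013, 0.1067], "delta_rot": [0, 0, -1], "fingers": 0.01}]'

```text
time: 11.02
eef_pos: [0.5267, 0.0334, 0.1834]
tcp_rot: [-179.9, 0.1, -120.0]
wrist_force: [-0.7, 0.0, -1.3]
grip_width: 0.0236
grip_force: 59.3
```

In the tool's units: -0.11 m is -0.1467, -0.1 m is -0.1333.

Emit:
move_arm --rows '[{"offset": [0, 0, -0.04], "delta_rot": [0, 0, 0], "fingers": 0.01}, {"offset": [0, 0, -0.08], "delta_rot": [0, 0, 0], "fingers": 0.01}, {"offset": [0, 0, -0.1133], "delta_rot": [0, 0, 0], "fingers": 0.01}, {"offset": [0, 0, -0.1333], "delta_rot": [0, 0, 0], "fingers": 0.01}, {"offset": [0, 0, -0.1467], "delta_rot": [0, 0, 0], "fingers": 0.01}, {"offset": [0, 0, -0.1467], "delta_rot": [0, 0, 0], "fingers": 0.01}]'

```text
time: 11.78
eef_pos: [0.526, 0.0333, 0.0717]
tcp_rot: [180.0, -0.0, -120.1]
wrist_force: [0.1, -0.3, -0.8]
grip_width: 0.0233
grip_force: 59.3
```

Run:
```python
from rig import ctrl
import numpy as np,pickle
from h import *
np.set_printoptions(precision=4,suppress=True)
c=ctrl.read_camera("side"); t=ctrl.read_camera("top"); pickle.dump((c,t),open("c3.pkl","wb")); s=ctrl.read_state(); print(s["time"],s["eef_pos"],s["tcp_rot"],s["grip_width"],s["grip_force"],s["wrist_force"])
# brass disc in side
for b in blobs(c,(240,180,275,215),lambda i,h:(h[...,1]>130)&(h[...,0]<24)&(h[...,0]>9)&(h[...,2]>40),5)[:2]: print(b[:3])
h=cv2.cvtColor(c["color"],cv2.COLOR_RGB2HSV); print(c["color"][186:212,246:266,2]); print(h[186:212,246:266,1])
for r in(-.024,0,.024): print([proj(c,[.526+r*.9,.0335-r*.43,z]).round(1).tolist() for z in(.072,.08,.06)])
```

```text
11.875 [0.5266 0.0335 0.0725] [-179.9517    0.0479 -120.0664] 0.023194373101214076 59.34800684452057 [-0.396   0.0645 -1.2631]
(73, array([255.411 , 202.6849]), array([251, 198,  10,  10]))
(63, array([242.4603, 203.2381]), array([240, 192,   6,  19]))
[[ 39  40  43  40  39  55  76  78  79  74  23  20   8   6  12  42  63  88
   90  92]
 [ 38  42  42  40  39  47  59  78  79  74  29  40  16   4  16  61  78  80
   85  88]
 [ 38  41  40  40  37  24  26  76  76  74  19  40  20   4  17  62  76  79
   82  84]
 [ 38  42  42  41  35  12  23  77  75  72  21  40  19   4  17  60  76  74
   77  80]
 [ 37  41  42  41  37  13  27  82  75  71  21  40  19   4  16  59  74  72
   73  77]
 [ 38  44  43  41  36  11  18  64  64  66  19  41  21   3  18  59  74  71
   69  75]
 [ 34  45  45  43  37  10   1  12  24  41  16  41  19   4  20  62  76  73
   70  69]
 [ 18  36  35  32  27   5   1   0   2   6  13  39  20   4  16  60  76  74
   72  71]
 [  4   6  11   2   5   2   2  23  76  77  75  75  16   4  20  68  77  75
   73  71]
 [  4   4   4   6   2   1   0  42 122 117 114 102   9   3  33  80  78  75
   75  7
[... 3021 characters left out ...]
207 219 207 139 122 116 120 128
  129 130]
 [117  33  43  38  41 116 224 223 213 215 201 182 146 124 119 117 115 121
  127 132]
 [ 98  34  36  37  41 102 194 195 184 179 158 108 116 123 124 122 118 116
  121 127]
 [106  23  43  33  31  18  71 123  49  14   0  69 119 125 122 125 121 117
  118 123]
 [ 94  28  36  43  40  34   0  30  16   0  21  81 123 128 124 123 123 122
  117 119]
 [ 55  43  41  43  35  35  36  48  16  30  23  43 123 129 126 120 124 124
  119 116]
 [ 29  39  37  47  41  33  43  32  14  36  17  17  54  52  87  90  87  91
   98 108]]
[[244.0, 202.7], [244.0, 200.3], [244.1, 206.2]]
[[252.3, 202.6], [252.2, 200.3], [252.3, 206.2]]
[[260.5, 202.6], [260.5, 200.2], [260.5, 206.2]]
```

The disc's right edge at column 260.4 matches the predicted 260.5, so the flange is centred over the pedestal. I'll lower it to contact and release gently.

In the tool's units: -0.01 m is -0.0133, -0.009 m is -0.012.

Emit:
move_arm --rows '[{"offset": [0, 0, -0.0053], "delta_rot": [0, 0, 0], "fingers": 0.01}, {"offset": [0, 0, -0.0093], "delta_rot": [0, 0, 0], "fingers": 0.01}, {"offset": [0, 0, -0.012], "delta_rot": [0, 0, 0], "fingers": 0.01}, {"offset": [0, 0, -0.0133], "delta_rot": [0, 0, 0], "fingers": 0.01}, {"offset": [0, 0, -0.0133], "delta_rot": [0, 0, 0], "fingers": 0.01}]'

```text
time: 12.5
eef_pos: [0.526, 0.0334, 0.0622]
tcp_rot: [-180.0, -0.0, -120.1]
wrist_force: [-3.5, 0.9, 4.8]
grip_width: 0.0233
grip_force: 60.1
```

Contact felt, about 6 N. I'll release and rise.

In the tool's units: 0.19 m is 0.2533, 0.14 m is 0.1867.

Emit:
move_arm --rows '[{"offset": [0, 0, 0], "delta_rot": [0, 0, 0], "fingers": 0.03}, {"offset": [0, 0, 0], "delta_rot": [0, 0, 0], "fingers": 0.04}, {"offset": [0, 0, 0], "delta_rot": [0, 0, 0], "fingers": 0.045}, {"offset": [0, 0, 0], "delta_rot": [0, 0, 0], "fingers": 0.045}, {"offset": [0, 0, 0.0133], "delta_rot": [0, 0, 0], "fingers": 0.045}, {"offset": [0, 0, 0.04], "delta_rot": [0, 0, 0], "fingers": 0.045}, {"offset": [0, 0, 0.0933], "delta_rot": [0, 0, 0], "fingers": 0.045}, {"offset": [0, 0, 0.16], "delta_rot": [0, 0, 0], "fingers": 0.045}, {"offset": [0, 0.0533, 0.1867], "delta_rot": [0, 0, 0], "fingers": 0.045}, {"offset": [-0.0133, 0.12, 0.1867], "delta_rot": [0, 0, 0], "fingers": 0.045}, {"offset": [-0.0267, 0.1867, 0.1867], "delta_rot": [0, 0, 0], "fingers": 0.045}, {"offset": [-0.04, 0.2533, 0.1867], "delta_rot": [0, 0, 0], "fingers": 0.045}]'

```text
time: 14.0
eef_pos: [0.4956, 0.2249, 0.2028]
tcp_rot: [-180.0, 0.1, -120.1]
wrist_force: [1.4, 0.7, -0.3]
grip_width: 0.0452
grip_force: 0.0
```

In the tool's units: -0.16 m is -0.2133, -0.14 m is -0.1867, -25 degrees is -0.2778.

Emit:
move_arm --rows '[{"offset": [0, 0.04, 0], "delta_rot": [0, 0, -0.0889], "fingers": 0.05}, {"offset": [0.0013, 0.08, 0], "delta_rot": [0, 0, -0.1778], "fingers": 0.055}, {"offset": [0.002, 0.0933, -0.0267], "delta_rot": [0, 0, -0.2778], "fingers": 0.055}, {"offset": [0.002, 0.0933, -0.08], "delta_rot": [0, 0, -0.2778], "fingers": 0.055}, {"offset": [0.002, 0.0933, -0.1333], "delta_rot": [0, 0, -0.2778], "fingers": 0.055}, {"offset": [0.002, 0.0933, -0.1867], "delta_rot": [0, 0, -0.2778], "fingers": 0.055}, {"offset": [0.002, 0.0933, -0.2133], "delta_rot": [0, 0, -0.2778], "fingers": 0.055}, {"offset": [0.002, 0.0933, -0.2133], "delta_rot": [0, 0, -0.2778], "fingers": 0.055}]'

```text
time: 15.0
eef_pos: [0.4969, 0.2926, 0.0408]
tcp_rot: [-180.0, -0.2, -145.1]
wrist_force: [-0.7, -0.7, 0.6]
grip_width: 0.0551
grip_force: 0.0
```

Run:
```python
from rig import ctrl
import numpy as np,pickle
from h import *
np.set_printoptions(precision=4,suppress=True)
c=ctrl.read_camera("side"); t=ctrl.read_camera("top"); pickle.dump((c,t),open("c4.pkl","wb")); s=ctrl.read_state(); print(s["time"],s["eef_pos"],s["tcp_rot"],s["joints"])
print("collar now vs before", [blobs(x,(235,180,270,205),lambda i,h:(i[...,0]>1.8*i[...,1])&(i[...,0]>45)&(h[...,0]>160)|(i[...,0]>4*i[...,1])&(i[...,0]>45))[0][:2] for x in(pickle.load(open("c0.pkl","rb"))["side"],c)])
for n,cam,box in(("T",t,(235,185,268,212)),("S",c,(250,185,275,212))):
    for b in blobs(cam,box,lambda i,h:(h[...,1]>130)&(h[...,0]<30)&(h[...,0]>8)&(h[...,2]>35),8)[:1]: print(n,b[:3]); e=cv2.fitEllipse(cv2.convexHull(b[3].astype(np.float32))); print(e,plane(cam,e[0],.068))
tb=blobs(t,(240,188,262,210),lambda i,h:h[...,2]<60,3); print([b[:2]+(plane(t,b[1],.094),) for b in tb[:3]])
f=lambda im,x,y,w:cv2.resize(np.clip(im[y:y+w,x:x+w,::-1]*1.8,0,255).astype(np.uint8),(400,400),interpolation=cv2.INTER_CUBIC)
cv2.imwrite("pics/g5.png",np.hstack([f(c["color"],185,140,90),f(t["color"],120,165,180)]))
```

```text
15.1 [0.4981 0.2938 0.0428] [-179.996     0.0601 -145.0848] [  49.921    20.9033  -23.6402    0.0272  -45.3996 -105.0249]
collar now vs before [(64, array([248.2969, 195.875 ])), (70, array([248.3857, 196.    ]))]
T (144, array([250.4375, 200.3194]), array([244, 193,  14,  15]))
((250.32395935058594, 200.2027130126953), (14.451313972473145, 14.6799955368042), 166.69400024414062) [0.5231 0.0316 0.068 ]
S (95, array([255.0632, 204.2947]), array([251, 197,  10,  14]))
((255.08218383789062, 203.93209838867188), (9.900094985961914, 13.505454063415527), 4.993369102478027) [0.5331 0.0294 0.068 ]
[]
```

View pics/g5.png

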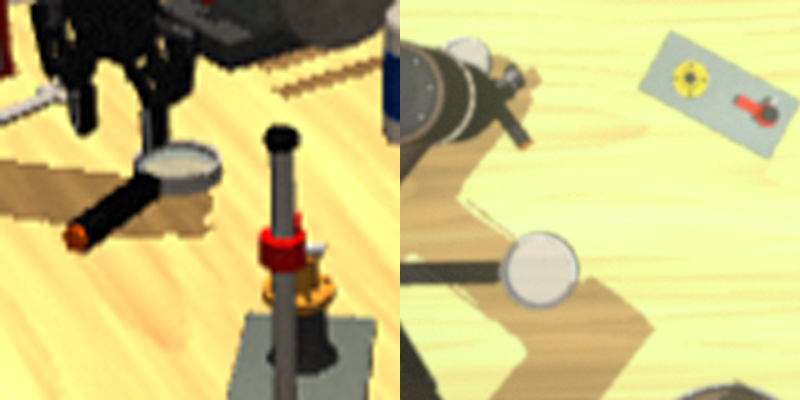

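The crop shows the brass flange standing on the pedestal, at side (300,285) and top (690,78). The open jaws straddle the small loupe's handle, with finger tips at (82,130) and (158,150). I'll check the alignment and the flange's centring numerically.

Run:
```python
import numpy as np,pickle
from h import *
np.set_printoptions(precision=4,suppress=True)
c,t=pickle.load(open("c4.pkl","rb")); c0=pickle.load(open("c0.pkl","rb"))["side"]
m=np.array([(120/400*90+185),(140/400*90+140)]); print("tipmid",m,[proj(c,[.498,.294,z]).round(1) for z in(.04,.06,.08)])
n=np.array([-.574,.819,0])*.034
for s in(1,-1): print([proj(c,np.array([.498,.294,z])+s*n).round(1) for z in(.03,.06,.08)])
for th in(70,85,100):
  b=blobs(t,(238,186,264,212),lambda i,h:(h[...,1]>th)&(i[...,0]<1.9*i[...,1])|(h[...,2]<70),50)[0]
  e=cv2.minEnclosingCircle(b[3].astype(np.float32)); f=cv2.fitEllipse(cv2.convexHull(b[3].astype(np.float32))); print(th,b[:3],e,f,plane(t,f[0],.068))
print("pred disc centre px",proj(t,[.526,.0335,.068]),"ped foot",proj(t,[.526,.0335,.012]))
h=cv2.cvtColor(t["color"],cv2.COLOR_RGB2HSV); print(h[188:212,240:262,1])
```

```text
tipmid [212.  171.5] [array([212.5, 177.9]), array([212.2, 172.6]), array([211.9, 167.2])]
[array([204.5, 178.3]), array([204. , 170.4]), array([203.6, 165.1])]
[array([221. , 182.8]), array([220.6, 174.8]), array([220.4, 169.4])]
70 (227, array([250.2467, 200.1233]), array([242, 192,  17,  17])) ((250.2076873779297, 200.1692352294922), 8.462377548217773) ((250.250732421875, 200.1355743408203), (16.58024787902832, 16.817115783691406), 11.604094505310059) [0.5233 0.0318 0.068 ]
85 (208, array([250.2692, 200.2788]), array([243, 193,  16,  16])) ((250.23333740234375, 200.23333740234375), 8.15539264678955) ((250.22657775878906, 200.22657775878906), (16.085906982421875, 16.124582290649414), 45.0) [0.523  0.0319 0.068 ]
100 (191, array([250.199 , 200.1518]), array([243, 193,  16,  16])) ((250.2610626220703, 200.1548614501953), 7.916934967041016) ((250.23110961914062, 200.14578247070312), (15.52253246307373, 15.767881393432617), 102.2757797241211) [0.5232 0.0319 0.068 ]
pred disc centre px [249.631  199.1989] ped foot [250.0757 200.2515]
[[ 24  24  24  23  23  21  21  23  23  21  23  23  23
[... 1479 characters left out ...]
5 153 156 156 161 160 147 107
   58  28  23  21]
 [ 24  26  27  61 109 140 158 158 159 156 150 151 158 161 159 157 131  78
   39  23  21  23]
 [ 24  24  21  35  67 106 137 150 155 150 142 150 155 157 149 135  94  48
   25  21  21  21]
 [ 24  21  21  24  37  63  98 122 136 134 130 141 144 133 111  84  49  28
   23  21  21  21]
 [ 23  23  21  21  23  34  52  73  88  93  94 102  99  82  60  39  26  23
   21  23  21  20]
 [ 23  21  21  21  21  23  26  35  42  44  42  47  45  37  32  25  23  20
   21  23  23  23]
 [ 23  23  21  21  23  21  21  23  23  24  24  24  24  23  21  21  20  20
   20  20  23  20]
 [ 44  30  28  23  21  23  23  25  23  21  21  23  21  23  23  23  20  20
   23  20  23  23]]
```

Jaw alignment over the handle is good. In the top view, though, the flange's centre at px (250.3,200.1) differs from the pedestal's at (249.6,199.1) by about 3.5 mm. I'll check that in the side view before mending it.

Run:
```python
import numpy as np,pickle
from h import *
np.set_printoptions(precision=4,suppress=True)
c,t=pickle.load(open("c4.pkl","rb")); c3,_=pickle.load(open("c3.pkl","rb")); c0=pickle.load(open("c0.pkl","rb"))
# brass-right edge at sub-pixel: blue channel crossing (brass ~15, plate/wood ~75)
def edge(im,row,th,x0=250,x1=268):
    v=im[row,x0:x1].astype(float); k=[i for i in range(len(v)-1) if v[i]<th<=v[i+1]][-1]; return x0+k+(th-v[k])/(v[k+1]-v[k])
print("c3",[round(edge(c3["color"][...,2],r,45),2) for r in range(200,206)])
print("c4",[round(edge(c["color"][...,2],r,45),2) for r in range(202,211)])
print("ped c0",[round(edge(c0["side"]["color"][...,1],r,48,250,264),2) for r in range(204,214)])
for X in([.5267,.0338],[.5232,.0318]):
  X=np.array(X); k=np.array([.9,-.43])
  print(X,"disc",proj(c,[*(X+.024*k),.064]).round(2),"ped",proj(c,[*(X+.016*k),.06]).round(2), "bottom", proj(c,[*(X),.06]).round(2))
print(c["color"][196:214,246:264,0]); print(c["color"][196:214,246:264,2])
```

```text
c3 [np.float64(259.38), np.float64(260.06), np.float64(260.3), np.float64(259.97), np.float64(259.56), np.float64(259.19)]
c4 [np.float64(258.56), np.float64(259.33), np.float64(259.61), np.float64(259.78), np.float64(259.83), np.float64(259.47), np.float64(258.76), np.float64(258.18), np.float64(257.94)]
ped c0 [np.float64(255.89), np.float64(257.21), np.float64(257.16), np.float64(257.31), np.float64(257.49), np.float64(257.52), np.float64(257.6), np.float64(258.0), np.float64(258.36), np.float64(258.39)]
[0.5267 0.0338] disc [260.67 204.9 ] ped [257.94 206.09] bottom [252.48 206.1 ]
[0.5232 0.0318] disc [259.89 205.48] ped [257.15 206.67] bottom [251.68 206.68]
[[ 50  52  55  56  57  55  51  56  74  75  70  82 132 147 146 146 144 146]
 [ 53  56  59  56  58  53  51  49  72  62  52  86 151 148 146 145 146 145]
 [ 55  57  56  57  58  54  49  53  89  80  79 129 149 147 145 145 147 146]
 [ 56  57  56  56  56  53  50  45  48  50  85 153 147 146 146 145 145 145]
 [ 50  55  58  56  54  51  52  51  53  51  84 152 146 145 145 146 145 146]
 [ 48  49  54  53  49  47  56  56  53  50  83 149 14
[... 1250 characters left out ...]
72 75 72 73 73]
 [33 43 43 42 38 20  9 10  9 10 12 25 31 56 77 72 72 70]
 [31 41 42 40 36 18  9  9  9  9 10 24 16 32 71 75 72 72]
 [30 39 41 40 35 21  9 10 10  8 16 29 27 31 54 78 74 72]
 [28 40 41 41 37 22 10 11 10 17 22 26 27 27 50 82 78 73]
 [31 39 41 39 37 27 16 14 14 28 30 27 20 20 50 81 80 77]
 [27 39 41 40 38 31 28 24 15 24 27 21 10 25 68 77 78 79]
 [26 38 41 39 37 28 21 22 16 20 14  8 20 53 78 75 75 78]
 [37 37 40 40 36 26  7  8 10 11  8 13 38 76 75 76 75 75]
 [43 36 40 40 37 23  8 12 10 11 11 16 47 74 71 73 72 70]
 [40 38 40 40 35 26 11 13 14 14 14 16 42 69 65 65 65 64]
 [41 38 41 40 37 26 14 16 16 12 12 13 36 64 63 63 62 61]
 [42 37 41 40 36 26 14 14 16 15 14 13 33 65 63 65 63 62]]
```

The side view agrees in sign: the disc has shifted towards -x/-y by about 3 mm in all. There's time to mend it, so I'll regrip the hub, lift slightly, shift (+3, +2) mm and set it down again.

In the tool's units: -0.262 m is -0.3493, -0.24 m is -0.32, 25 degrees is 0.2778.

Emit:
move_arm --rows '[{"offset": [0, 0, 0.0667], "delta_rot": [0, 0, 0], "fingers": 0.05}, {"offset": [0, -0.0133, 0.1467], "delta_rot": [0, 0, 0.0556], "fingers": 0.045}, {"offset": [0.0067, -0.0667, 0.2133], "delta_rot": [0, 0, 0.1111], "fingers": 0.045}, {"offset": [0.0133, -0.1333, 0.2267], "delta_rot": [0, 0, 0.1667], "fingers": 0.045}, {"offset": [0.02, -0.2, 0.2267], "delta_rot": [0, 0, 0.2222], "fingers": 0.045}, {"offset": [0.0267, -0.2667, 0.2267], "delta_rot": [0, 0, 0.2778], "fingers": 0.045}, {"offset": [0.034, -0.32, 0.2267], "delta_rot": [0, 0, 0.2778], "fingers": 0.045}, {"offset": [0.034, -0.3493, 0.2267], "delta_rot": [0, 0, 0.2778], "fingers": 0.045}, {"offset": [0.034, -0.3493, 0.2267], "delta_rot": [0, 0, 0.2778], "fingers": 0.045}, {"offset": [0.034, -0.3493, 0.1733], "delta_rot": [0, 0, 0.2778], "fingers": 0.045}, {"offset": [0.034, -0.3493, 0.12], "delta_rot": [0, 0, 0.2778], "fingers": 0.045}, {"offset": [0.034, -0.3493, 0.12], "delta_rot": [0, 0, 0.2778], "fingers": 0.045}]'

```text
time: 16.6
eef_pos: [0.5214, 0.0315, 0.1304]
tcp_rot: [179.8, -0.2, -120.1]
wrist_force: [-0.4, -0.3, 0.4]
grip_width: 0.045
grip_force: 0.0
```

In the tool's units: -0.069 m is -0.092, -0.055 m is -0.0733.

Emit:
move_arm --rows '[{"offset": [0, 0, -0.04], "delta_rot": [0, 0, 0], "fingers": 0.045}, {"offset": [0, 0, -0.0733], "delta_rot": [0, 0, 0], "fingers": 0.045}, {"offset": [0, 0, -0.092], "delta_rot": [0, 0, 0], "fingers": 0.045}, {"offset": [0, 0, -0.092], "delta_rot": [0, 0, 0], "fingers": 0.045}, {"offset": [0, 0, -0.092], "delta_rot": [0, 0, 0], "fingers": 0.035}, {"offset": [0, 0, -0.092], "delta_rot": [0, 0, 0], "fingers": 0.027}, {"offset": [0, 0, -0.092], "delta_rot": [0, 0, 0], "fingers": 0.02}, {"offset": [0, 0, -0.092], "delta_rot": [0, 0, 0], "fingers": 0.01}, {"offset": [0, 0, -0.092], "delta_rot": [0, 0, 0], "fingers": 0.01}, {"offset": [0, 0, -0.092], "delta_rot": [0, 0, 0], "fingers": 0.01}]'

```text
time: 17.85
eef_pos: [0.5242, 0.0316, 0.0642]
tcp_rot: [-179.9, 0.1, -120.1]
wrist_force: [-0.6, -0.5, 6.4]
grip_width: 0.023
grip_force: 58.5
```

Gripped. Next: lift 4 mm, shift and lower.

Emit:
move_arm --rows '[{"offset": [0, 0, 0.004], "delta_rot": [0, 0, 0], "fingers": 0.01}, {"offset": [0, 0, 0.0067], "delta_rot": [0, 0, 0], "fingers": 0.01}, {"offset": [0.002, 0.0013, 0.0067], "delta_rot": [0, 0, 0], "fingers": 0.01}, {"offset": [0.004, 0.0027, 0.0067], "delta_rot": [0, 0, 0], "fingers": 0.01}, {"offset": [0.004, 0.0027, 0.0067], "delta_rot": [0, 0, 0], "fingers": 0.01}, {"offset": [0.004, 0.0027, 0.0067], "delta_rot": [0, 0, 0], "fingers": 0.01}, {"offset": [0.004, 0.0027, 0.004], "delta_rot": [0, 0, 0], "fingers": 0.01}, {"offset": [0.004, 0.0027, 0.0013], "delta_rot": [0, 0, 0], "fingers": 0.01}, {"offset": [0.004, 0.0027, 0], "delta_rot": [0, 0, 0], "fingers": 0.01}, {"offset": [0.004, 0.0027, 0], "delta_rot": [0, 0, 0], "fingers": 0.01}]'

```text
time: 19.1
eef_pos: [0.5262, 0.0333, 0.0641]
tcp_rot: [-180.0, 0.0, -120.1]
wrist_force: [-5.7, -0.4, 14.3]
grip_width: 0.023
grip_force: 60.7
```

Pressing at 14 N. I'll ease up a little, then release slowly and clear out towards the loupe.

In the tool's units: 0.14 m is 0.1867, 0.12 m is 0.16, -12 degrees is -0.1333.

Emit:
move_arm --rows '[{"offset": [0, 0, 0.0011], "delta_rot": [0, 0, 0], "fingers": 0.01}, {"offset": [0, 0, 0.0011], "delta_rot": [0, 0, 0], "fingers": 0.01}, {"offset": [0, 0, 0.0011], "delta_rot": [0, 0, 0], "fingers": 0.026}, {"offset": [0, 0, 0.0011], "delta_rot": [0, 0, 0], "fingers": 0.035}, {"offset": [0, 0, 0.0011], "delta_rot": [0, 0, 0], "fingers": 0.045}, {"offset": [0, 0, 0.0011], "delta_rot": [0, 0, 0], "fingers": 0.045}, {"offset": [0, 0, 0.0133], "delta_rot": [0, 0, 0], "fingers": 0.045}, {"offset": [0, 0, 0.04], "delta_rot": [0, 0, 0], "fingers": 0.045}, {"offset": [0, 0, 0.0933], "delta_rot": [0, 0, 0], "fingers": 0.045}, {"offset": [0, 0, 0.16], "delta_rot": [0, 0, 0], "fingers": 0.045}, {"offset": [0, 0.0533, 0.1867], "delta_rot": [0, 0, -0.0556], "fingers": 0.05}, {"offset": [-0.0133, 0.12, 0.1867], "delta_rot": [0, 0, -0.1333], "fingers": 0.05}]'

```text
time: 20.6
eef_pos: [0.5174, 0.1243, 0.2058]
tcp_rot: [-179.9, 0.3, -132.4]
wrist_force: [-0.3, 0.6, -0.5]
grip_width: 0.0502
grip_force: 0.0
```

In the tool's units: 0.17 m is 0.2267, -0.16 m is -0.2133, -13 degrees is -0.1444.

Emit:
move_arm --rows '[{"offset": [-0.0133, 0.0667, 0], "delta_rot": [0, 0, -0.0667], "fingers": 0.055}, {"offset": [-0.024, 0.1333, 0], "delta_rot": [0, 0, -0.1444], "fingers": 0.055}, {"offset": [-0.024, 0.2, -0.0133], "delta_rot": [0, 0, -0.1444], "fingers": 0.055}, {"offset": [-0.024, 0.2267, -0.0533], "delta_rot": [0, 0, -0.1444], "fingers": 0.055}, {"offset": [-0.024, 0.2267, -0.1067], "delta_rot": [0, 0, -0.1444], "fingers": 0.055}, {"offset": [-0.024, 0.2267, -0.16], "delta_rot": [0, 0, -0.1444], "fingers": 0.055}, {"offset": [-0.024, 0.2267, -0.2133], "delta_rot": [0, 0, -0.1444], "fingers": 0.055}, {"offset": [-0.024, 0.2267, -0.2133], "delta_rot": [0, 0, -0.1444], "fingers": 0.055}]'

```text
time: 21.6
eef_pos: [0.4965, 0.2918, 0.0406]
tcp_rot: [-179.9, -0.3, -145.1]
wrist_force: [-0.1, 0.0, 0.8]
grip_width: 0.0551
grip_force: 0.0
```

Run:
```python
from rig import ctrl
import numpy as np,pickle
from h import *
np.set_printoptions(precision=4,suppress=True)
c=ctrl.read_camera("side"); t=ctrl.read_camera("top"); pickle.dump((c,t),open("c5.pkl","wb")); s=ctrl.read_state(); print(s["time"],s["eef_pos"],s["tcp_rot"])
def edge(im,row,th,x0=250,x1=268):
    v=im[row,x0:x1].astype(float); k=[i for i in range(len(v)-1) if v[i]<th<=v[i+1]][-1]; return x0+k+(th-v[k])/(v[k+1]-v[k])
print("side edge",[round(edge(c["color"][...,2],r,45),2) for r in range(200,211)])
for th in(70,85,100):
  b=blobs(t,(238,186,264,212),lambda i,h:(h[...,1]>th)&(i[...,0]<1.9*i[...,1])|(h[...,2]<70),50)[0]
  f=cv2.fitEllipse(cv2.convexHull(b[3].astype(np.float32))); print(th,b[0],f,plane(t,f[0],.066))
print("collar", [blobs(x,(235,180,270,205),lambda i,h:(i[...,0]>4*i[...,1])&(i[...,0]>45))[0][:2] for x in(pickle.load(open("c0.pkl","rb"))["side"],c)])
```

```text
21.7 [0.4987 0.2938 0.044 ] [-179.9793    0.0417 -145.0749]
side edge [np.float64(256.46), np.float64(257.4), np.float64(259.23), np.float64(259.75), np.float64(260.05), np.float64(260.2), np.float64(260.03), np.float64(259.38), np.float64(258.6), np.float64(258.16), np.float64(257.93)]
70 217 ((249.59632873535156, 199.64686584472656), (16.327484130859375, 16.68097496032715), 81.74089050292969) [0.5248 0.0337 0.066 ]
85 208 ((249.588134765625, 199.7019500732422), (15.874709129333496, 16.289684295654297), 158.82501220703125) [0.5247 0.0337 0.066 ]
100 197 ((249.53147888183594, 199.59837341308594), (15.58110523223877, 15.778509140014648), 82.69488525390625) [0.525  0.0339 0.066 ]
collar [(64, array([248.2969, 195.875 ])), (70, array([248.3857, 196.    ]))]
```

The flange is now about 1.5 mm from the pedestal's axis, within measurement error, and the collar hasn't moved. I'll descend to the loupe's handle.

In the tool's units: -0.053 m is -0.0707, -0.049 m is -0.0653.

Emit:
move_arm --rows '[{"offset": [-0.0013, 0.0013, -0.0267], "delta_rot": [0, 0, 0], "fingers": 0.055}, {"offset": [-0.0013, 0.0013, -0.0467], "delta_rot": [0, 0, 0], "fingers": 0.055}, {"offset": [-0.0013, 0.0013, -0.0587], "delta_rot": [0, 0, 0], "fingers": 0.055}, {"offset": [-0.0013, 0.0013, -0.0653], "delta_rot": [0, 0, 0], "fingers": 0.055}, {"offset": [-0.0013, 0.0013, -0.0707], "delta_rot": [0, 0, 0], "fingers": 0.055}, {"offset": [-0.0013, 0.0013, -0.0707], "delta_rot": [0, 0, 0], "fingers": 0.055}]'

```text
time: 22.45
eef_pos: [0.497, 0.2943, -0.0104]
tcp_rot: [-180.0, -0.0, -145.1]
wrist_force: [-0.0, -0.3, -0.5]
grip_width: 0.055
grip_force: 0.0
```

No contact. I'll close slowly.

Emit:
move_arm --rows '[{"offset": [0, 0, 0], "delta_rot": [0, 0, 0], "fingers": 0.045}, {"offset": [0, 0, 0], "delta_rot": [0, 0, 0], "fingers": 0.035}, {"offset": [0, 0, 0], "delta_rot": [0, 0, 0], "fingers": 0.028}, {"offset": [0, 0, 0], "delta_rot": [0, 0, 0], "fingers": 0.02}, {"offset": [0, 0, 0], "delta_rot": [0, 0, 0], "fingers": 0.01}, {"offset": [0, 0, 0], "delta_rot": [0, 0, 0], "fingers": 0.005}, {"offset": [0, 0, 0], "delta_rot": [0, 0, 0], "fingers": 0.005}, {"offset": [0, 0, 0], "delta_rot": [0, 0, 0], "fingers": 0.005}]'

```text
time: 23.45
eef_pos: [0.4971, 0.2944, -0.0099]
tcp_rot: [-180.0, 0.0, -145.1]
wrist_force: [-2.0, -0.9, 5.3]
grip_width: 0.0181
grip_force: 59.4
```

Gripped at 59 N. I'll lift, turn the loupe -65° so its handle lies square to the post, and carry it over, well above the flange.

In the tool's units: 0.22 m is 0.2933, 0.21 m is 0.28, -65 degrees is -0.7222.

Emit:
move_arm --rows '[{"offset": [0, 0, 0.0133], "delta_rot": [0, 0, 0], "fingers": 0.005}, {"offset": [0, 0, 0.04], "delta_rot": [0, 0, 0], "fingers": 0.005}, {"offset": [0, 0, 0.08], "delta_rot": [0, 0, 0], "fingers": 0.005}, {"offset": [0, 0, 0.1333], "delta_rot": [0, 0, 0], "fingers": 0.005}, {"offset": [0, 0, 0.1867], "delta_rot": [0, 0, -0.0778], "fingers": 0.005}, {"offset": [0, 0, 0.24], "delta_rot": [0, 0, -0.1667], "fingers": 0.005}, {"offset": [0, 0, 0.28], "delta_rot": [0, 0, -0.2556], "fingers": 0.005}, {"offset": [0, 0, 0.2933], "delta_rot": [0, 0, -0.3444], "fingers": 0.005}, {"offset": [0, 0, 0.2933], "delta_rot": [0, 0, -0.4444], "fingers": 0.005}, {"offset": [0, 0, 0.2933], "delta_rot": [0, 0, -0.5444], "fingers": 0.005}, {"offset": [0, 0, 0.2933], "delta_rot": [0, 0, -0.6444], "fingers": 0.005}, {"offset": [0, 0, 0.2933], "delta_rot": [0, 0, -0.7222], "fingers": 0.005}]'

```text
time: 24.95
eef_pos: [0.4967, 0.2942, 0.2098]
tcp_rot: [-180.0, -0.0, 149.6]
wrist_force: [0.5, -0.1, -1.8]
grip_width: 0.0184
grip_force: 58.7
```

In the tool's units: -0.224 m is -0.2987, -0.22 m is -0.2933.

Emit:
move_arm --rows '[{"offset": [0, -0.0133, 0], "delta_rot": [0, 0, 0], "fingers": 0.005}, {"offset": [-0.0053, -0.04, 0], "delta_rot": [0, 0, 0], "fingers": 0.005}, {"offset": [-0.012, -0.08, 0], "delta_rot": [0, 0, 0], "fingers": 0.005}, {"offset": [-0.0187, -0.12, 0], "delta_rot": [0, 0, 0], "fingers": 0.005}, {"offset": [-0.0253, -0.16, 0], "delta_rot": [0, 0, 0], "fingers": 0.005}, {"offset": [-0.032, -0.2, 0], "delta_rot": [0, 0, 0], "fingers": 0.005}, {"offset": [-0.0387, -0.24, 0], "delta_rot": [0, 0, 0], "fingers": 0.005}, {"offset": [-0.0427, -0.2733, -0.0067], "delta_rot": [0, 0, 0], "fingers": 0.005}, {"offset": [-0.0453, -0.2933, -0.02], "delta_rot": [0, 0, 0], "fingers": 0.005}, {"offset": [-0.0453, -0.2987, -0.04], "delta_rot": [0, 0, 0], "fingers": 0.005}, {"offset": [-0.0453, -0.2987, -0.04], "delta_rot": [0, 0, 0], "fingers": 0.005}, {"offset": [-0.0453, -0.2987, -0.04], "delta_rot": [0, 0, 0], "fingers": 0.005}]'

```text
time: 26.45
eef_pos: [0.4633, 0.0708, 0.1796]
tcp_rot: [-180.0, -0.0, 149.9]
wrist_force: [0.6, 0.2, -1.6]
grip_width: 0.0184
grip_force: 58.7
```

Run:
```python
from rig import ctrl
import numpy as np,pickle
from h import *
np.set_printoptions(precision=4,suppress=True)
c=ctrl.read_camera("side"); t=ctrl.read_camera("top"); pickle.dump((c,t),open("c6.pkl","wb")); s=ctrl.read_state(); print(s["time"],s["eef_pos"],s["tcp_rot"],s["joints"],s["grip_width"],s["grip_force"])
for z in(.17,.18,.198): print(z,proj(c,[.5255,.0338,z]),proj(t,[.5255,.0338,z]))
f=lambda im,x,y,w:cv2.resize(np.clip(im[y:y+w,x:x+w,::-1]*1.8,0,255).astype(np.uint8),(400,400),interpolation=cv2.INTER_CUBIC)
cv2.imwrite("pics/g6.png",np.hstack([f(c["color"],205,140,80),f(t["color"],210,160,80)]))
```

```text
26.55 [0.4634 0.071  0.1799] [179.9924   0.0162 149.9473] [  32.8686    2.2387  -27.1045    0.0126  -60.6428 -152.9274] 0.0180121902383627 58.72808575630188
0.17 [251.7672 172.3553] [248.6153 197.239 ]
0.18 [251.7352 169.1373] [248.5176 197.0113]
0.198 [251.6771 163.282 ] [248.3379 196.5924]
```

View pics/g6.png

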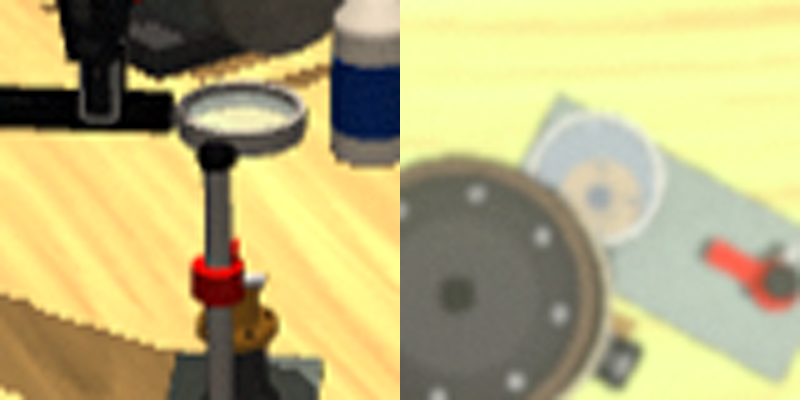

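The crop shows the loupe held level above the post's cap. The rim is at side (241,119) and top (595,176), the flange shows through the lens, and the gripper is well clear of the pointer. I'll measure the rim's centre, height and level.

```bash
cat > m.py <<'E'
import numpy as np,pickle,sys
from h import *
from scipy.optimize import least_squares
np.set_printoptions(precision=4,suppress=True)
def rim(c,t,tc=(249,195.2),sc=(253.2,163.8)):
    g=t["color"].astype(np.float32); sat=cv2.GaussianBlur(cv2.cvtColor(t["color"],cv2.COLOR_RGB2HSV)[...,2].astype(np.float32),(0,0),.6)
    pts=[]
    for a in np.radians(np.arange(-125,61,4)):   # visible arc (top & right in image), brightest ring radius
        r=np.arange(10,17,.25); x=tc[0]+r*np.cos(a); y=tc[1]+r*np.sin(a)
        v=cv2.remap(sat,x.astype(np.float32)[None],y.astype(np.float32)[None],cv2.INTER_LINEAR)[0]; k=v.argmax()
        if 0<k<len(r)-1: pts.append((x[k],y[k]))
    pts=np.array(pts); f=least_squares(lambda p:np.hypot(pts[:,0]-p[0],pts[:,1]-p[1])-p[2],[*tc,13],loss="soft_l1",f_scale=.3).x
    x0,y0=int(sc[0]-20),int(sc[1]-13)
    b=blobs(c,(x0,y0,x0+40,y0+28),lambda i,h:(h[...,1]<85)&(h[...,2]>45),30)[0]
    return f,len(pts),b
E
python3 - <<'E'
from m import *
c,t=pickle.load(open("c6.pkl","rb"))
f,n,b=rim(c,t); print("top circle",f,n); print("side",b[:3])
p=b[3]; sc=np.array([(p[:,0].min()+p[:,0].max())/2,(p[:,1].min()+p[:,1].max())/2]); print(sc)
e=cv2.fitEllipse(cv2.convexHull(p.astype(np.float32))); print(e)
print(tri(t,f[:2],c,e[0]),tri(t,f[:2],c,sc))
hs=cv2.cvtColor(c["color"],cv2.COLOR_RGB2HSV); print(hs[152:175,236:270,1]); print(hs[154:170,206:244:3,2])
# level model: bottom-line rows of handle
for s_ in(.015,-.03): 
  q=np.array([.529,.032])+np.array([-.866,.5])*(.08-s_)
  print([proj(c,[*q,z]).round(2) for z in(.19,.21)])
E
```

```text
top circle [248.8072 194.7676  12.7505] 25
side (233, array([253.2189, 162.0644]), array([240, 156,  26,  15]))
[252.5 163. ]
((253.4356689453125, 162.69760131835938), (14.823766708374023, 26.329862594604492), 92.70448303222656)
(array([0.5302, 0.0324, 0.1994]), np.float64(9.448704356602914e-05)) (array([0.529 , 0.0329, 0.1986]), np.float64(0.0025486408606864674))
[[ 51  36  17  18  18  39   0  28  23  20  98 111 146 136 150 148 148 150
  146 145 132 135 133 127 127 126 126 121 114 116 118 118 124 128]
 [ 16   0  36  20  70  46  57 118 127 136 144 142 148 148 146 152 147 128
  132 125 118 120 122 127 130 129 130 128 124 124 120 127 149 150]
 [ 20  59  21 102 119 143 132 145 147 151 150 148 150 147 137 137 131 119
  118 117 117 120 122 125 127 127 136 136 133 149 144 151 149 153]
 [131 127 116 124 126 134 127 139 140 143 131 132 126 113 114 112 100 102
  101  95  98 108 124 126 133 138 151 152 149 149 151 149 144 139]
 [126 122 113 116 119 120 123 128 129 124 111 110  92  79  83  82  59  58
   59  58  59  78  96  84 110 109 142 152 153 150 148 138 136 130]
 [118 116 113 113 114 117 12
[... 2793 characters left out ...]
 4   4   3   3  44   9  28   1   2   0  44  51]
 [  6   7   3   2   2  46   8  29   1   5   5  35  44]
 [  5   0   2   4   2  45   5  27   2   2   1  20  48]
 [  2   4   4   2   3  47   8  31   4   4   3  23  64]
 [  4   3   4   4   3  38  29  40   3   4   2  25  78]
 [  0   0   0   2   0   5  31  32   3   1   3  22  79]
 [ 56  57  30  31  28   9   6   0   0   0   0  46  36]
 [123 124 102 102 102  90  90  85  85  87  56 107  38]
 [146 146 148 148 149 149 150 149 149 150 124 148  36]
 [143 143 144 144 144 143 142 144 144 144 146 146  54]
 [144 142 144 143 143 143 143 142 142 142 144 143 107]]
[array([229.92, 165.17]), array([229.68, 158.63])]
[array([213.95, 164.67]), array([213.6 , 158.14])]
```

The lens is at about (0.530, 0.0325, 0.199) and level within about half a degree. Next I'll refine the pointer's height from the collar's edges and the tongue in the side view.

Run:
```python
from m import *
c,t=pickle.load(open("c6.pkl","rb")); d=pickle.load(open("c0.pkl","rb")); o=np.array([.5266,.0337,0]); u=np.array([-.504,-.864,0]); post=o+.11*u
for nm,S in(("c0",d["side"]),("c6",c)):
    im=S["color"].astype(float); rg=im[...,0]-im[...,1]
    def cross(v,r0,th,down):  # subpixel crossing
        for k in range(len(v)-1):
            if (v[k]-th)*(v[k+1]-th)<=0 and ((v[k]>v[k+1])==down): return r0+k+(v[k]-th)/(v[k]-v[k+1])
    print(nm,"bottom",[cross(rg[197:205,x],197,28,True) for x in(246,247,248,249)],"topfront",[cross(im[194:199,x,0],194,85,True) for x in(246,247,248,249)])
    print(" left/right vertical ends col243/244",[ (cross(rg[188:196,x],188,25,False),cross(rg[196:204,x],196,25,True)) for x in(243,244,252,253)])
    print(rg[184:196,248:257].astype(int))
v=np.array([-.406,-.914,0]); 
for zc in(.15,.155,.16):
    R=lambda X:proj(c,X).round(2)
    pr=np.array([.914,-.406,0])
    w=np.array([.864,-.504,0])
    print(zc,"bottomfront",R(post+.014*v+[0,0,zc-.01]),"topfront",R(post+.014*v+[0,0,zc+.01]),"leftmid",R(post-.014*pr+[0,0,zc]),"tipcorners top",R(o+.07*u+.007*w+[0,0,zc+.003]),R(o+.07*u-.007*w+[0,0,zc+.003]),"tip right bottom@root",R(o+.085*u+.007*w+[0,0,zc-.003]))
L=[.5297,.0325]
print([proj(c,[*L,z]).round(2) for z in(.19,.2)])
```

```text
c0 bottom [np.float64(200.71428571428572), np.float64(200.82142857142858), np.float64(200.96153846153845), np.float64(200.96)] topfront [np.float64(194.79166666666666), np.float64(195.1627906976744), np.float64(195.21428571428572), np.float64(195.2)]
 left/right vertical ends col243/244 [(np.float64(191.05263157894737), np.float64(198.6)), (np.float64(190.14893617021278), np.float64(199.85714285714286)), (None, np.float64(200.14285714285714)), (np.float64(191.04545454545453), np.float64(199.16666666666666))]
[[  4   3   3   8  12  12  13  14  16]
 [  3   2   4  11  13  12  13  14  13]
 [  3   2   3  13  17  11  12  12  14]
 [  2   1   5  26  42  14  11  11  12]
 [  3   1   9  59  84  14  13  12  12]
 [  3   2  11  71  69  14  17  16  12]
 [  3   1   9  60  54  14  18  19  17]
 [  2   1   4  39  43  23  17  19  19]
 [ -3  -2  -1  50 100  67  12  18  19]
 [ 39  56  59  97 126  65  10  15  17]
 [105 126 123 107  85  19   8  11  14]
 [ 90  89  81  48  43  22   2   5   3]]
c6 bottom [np.float64(200.84615384615384), np.float64(200.86666666666667), np.float64(201.0), np.float64(200.96428571
[... 742 characters left out ...]
   1  53 103  69  12  18  20]
 [ 42  57  61 101 130  70  12  17  18]
 [109 132 128 112  89  22   9  11  15]
 [ 93  92  86  51  46  20   2   4   4]]
0.15 bottomfront [248.31 203.77] topfront [248.21 197.03] leftmid [242.84 197.83] tipcorners top [252.33 189.56] [247.13 189.36] tip right bottom@root [251.81 194.22]
0.155 bottomfront [248.28 202.09] topfront [248.18 195.33] leftmid [242.81 196.15] tipcorners top [252.31 187.91] [247.1  187.72] tip right bottom@root [251.8  192.57]
0.16 bottomfront [248.26 200.41] topfront [248.16 193.62] leftmid [242.77 194.47] tipcorners top [252.29 186.26] [247.08 186.07] tip right bottom@root [251.78 190.91]
[array([253.27, 165.79]), array([253.24, 162.53])]
```

Heights from the three edges: tongue top 0.1566, collar's front top 0.1554, collar's bottom 0.158. I take a focal height of 0.1565. The lens is at about (0.530, 0.0324, 0.1975), so it moves (-4, +1.5, -41) mm.

In the tool's units: -0.041 m is -0.0547, -0.004 m is -0.0053.

Emit:
move_arm --rows '[{"offset": [-0.0027, 0.0013, -0.0067], "delta_rot": [0, 0, 0], "fingers": 0.005}, {"offset": [-0.0053, 0.002, -0.02], "delta_rot": [0, 0, 0], "fingers": 0.005}, {"offset": [-0.0053, 0.002, -0.0333], "delta_rot": [0, 0, 0], "fingers": 0.005}, {"offset": [-0.0053, 0.002, -0.0453], "delta_rot": [0, 0, 0], "fingers": 0.005}, {"offset": [-0.0053, 0.002, -0.0547], "delta_rot": [0, 0, 0], "fingers": 0.005}, {"offset": [-0.0053, 0.002, -0.0547], "delta_rot": [0, 0, 0], "fingers": 0.005}, {"offset": [-0.0053, 0.002, -0.0547], "delta_rot": [0, 0, 0], "fingers": 0.005}, {"offset": [-0.0053, 0.002, -0.0547], "delta_rot": [0, 0, 0], "fingers": 0.005}]'

```text
time: 27.55
eef_pos: [0.4592, 0.072, 0.139]
tcp_rot: [180.0, 0.0, 149.9]
wrist_force: [0.3, -0.3, -1.6]
grip_width: 0.0186
grip_force: 58.7
```

Run:
```python
from m import *
from rig import ctrl
c=ctrl.read_camera("side"); t=ctrl.read_camera("top"); pickle.dump((c,t),open("c7.pkl","wb")); s=ctrl.read_state(); print(s["time"],s["eef_pos"],s["tcp_rot"],s["grip_width"],s["grip_force"],s["wrist_force"])
f,n,b=rim(c,t,(248.7,197.6),(251.8,176.8)); print(f,n,plane(t,f[:2],.1645)); print(proj(c,[.5255,.0337,.1565]),proj(t,[.5255,.0337,.1645]))
hs=cv2.cvtColor(c["color"],cv2.COLOR_RGB2HSV)[...,1].astype(float)
def cr(v,r0,th=78):
    return [round(r0+k+(v[k]-th)/(v[k]-v[k+1]),2) for k in range(len(v)-1) if (v[k]-th)*(v[k+1]-th)<0]
print("rows",{x:cr(hs[164:190,x],164) for x in(252,253,254,255,256)}); print("cols",{y:cr(hs[y,232:272],232) for y in range(173,181)})
print("collar",[blobs(x,(235,180,270,205),lambda i,h:(i[...,0]>4*i[...,1])&(i[...,0]>45))[0][:2] for x in(c,)])
g=lambda im,x,y,w:cv2.resize(np.clip(im[y:y+w,x:x+w,::-1]*1.8,0,255).astype(np.uint8),(400,400),interpolation=cv2.INTER_CUBIC)
cv2.imwrite("pics/g7.png",np.hstack([g(c["color"],205,140,80),g(t["color"],210,160,80)]))
```

```text
27.65 [0.4592 0.072  0.139 ] [179.9699   0.0159 149.897 ] 0.018605484608014443 58.738998770713806 [-0.6383 -0.0369 -1.0545]
[248.6367 197.9478  12.5077] 29 [0.5239 0.0339 0.1645]
[251.8248 176.6751] [248.7057 197.3616]
rows {252: [np.float64(168.42), np.float64(184.1)], 253: [np.float64(168.42), np.float64(184.13)], 254: [np.float64(168.49), np.float64(183.73)], 255: [np.float64(168.97), np.float64(183.75)], 256: [np.float64(169.26), np.float64(183.61)]}
cols {173: [np.float64(236.39), np.float64(237.63), np.float64(239.45), np.float64(245.27), np.float64(247.63), np.float64(248.67), np.float64(249.1), np.float64(263.69)], 174: [np.float64(232.13), np.float64(233.93), np.float64(234.67), np.float64(235.08), np.float64(236.76), np.float64(237.29), np.float64(263.79)], 175: [np.float64(233.78), np.float64(234.22), np.float64(236.81)], 176: [np.float64(232.92), np.float64(233.08), np.float64(234.61), np.float64(236.59), np.float64(263.68)], 177: [np.float64(235.69), np.float64(236.46), np.float64(237.8), np.float64(263.56)], 178: [np.float64(233.31), np.float64(234.69), np.float64(236.67), np.float64(238.32), np.float64(263.66)], 179: [np.float64(239.17), np.float64(263.57)], 180: [np.float64(239.51), np.float64(263.24)]}
collar [(69, array([248.4493, 196.    ]))]
```

View pics/g7.png

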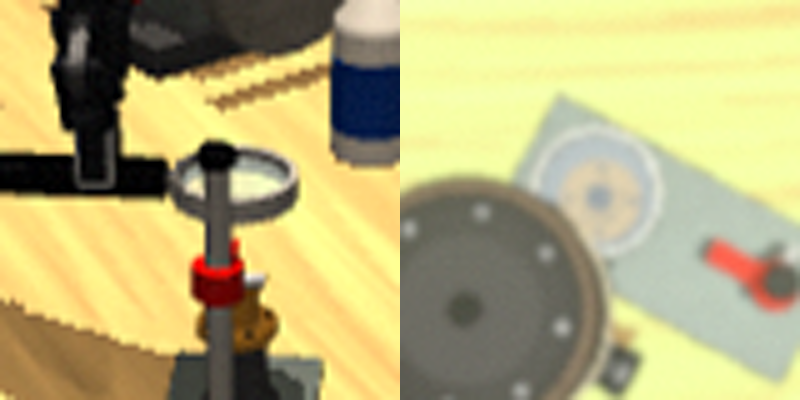

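The final crop shows the rim ring at top (600,190), concentric with the flange's bore at (599,197). The loupe is level and clear of the post, the pointer and the flange. I'll nudge it +1.5 mm in x, let it settle, and hand in.

In the tool's units: 0.0015 m is 0.002, -0.0005 m is -0.0007.

Emit:
move_arm --rows '[{"offset": [0.0013, 0, -0.0007], "delta_rot": [0, 0, 0], "fingers": 0.005}, {"offset": [0.002, 0, -0.0007], "delta_rot": [0, 0, 0], "fingers": 0.005}, {"offset": [0.002, 0, -0.0007], "delta_rot": [0, 0, 0], "fingers": 0.005}, {"offset": [0.002, 0, -0.0007], "delta_rot": [0, 0, 0], "fingers": 0.005}, {"offset": [0.002, 0, -0.0007], "delta_rot": [0, 0, 0], "fingers": 0.005}, {"offset": [0.002, 0, -0.0007], "delta_rot": [0, 0, 0], "fingers": 0.005}, {"offset": [0.002, 0, -0.0007], "delta_rot": [0, 0, 0], "fingers": 0.005}, {"offset": [0.002, 0, -0.0007], "delta_rot": [0, 0, 0], "fingers": 0.005}]'

```text
time: 28.65
eef_pos: [0.4605, 0.0719, 0.1382]
tcp_rot: [-180.0, -0.0, 149.9]
wrist_force: [0.7, -0.6, -0.8]
grip_width: 0.0183
grip_force: 58.7
```

```bash
python3 -c "
from rig import ctrl
print(ctrl.finish_job())"
```

```text
the job is handed in; nothing more can be done
None
```

I handed the job in at about 28.7 s, with no verdict returned: the brass flange stands released on the pedestal, about 1.5 mm off its axis by camera (one regrip), and the small loupe is held level over it, its lens at about 0.156–0.157 m against a pointer measured at 0.155–0.158 m; the collar had not moved when last checked.

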